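# Load sensor modules on a worm-driven tilt stage, wind it on one division and lock it

## Task

With the tilt stage still about level, load every loose tilt-sensor module on the bench into a nest of its own in the stage's plate and press it fully home, its block flush with the plate. Then wind the worm knob clockwise by its finger post, about four turns, until the stage has tilted one whole division (15 degrees, the pointer on the next long mark of the brass sector), and after that throw the clamp lever fully over, away from the robot, to lock the stage. Leave the other things on the bench where they are.

Things in the scene. Friction and masses are not known exactly. Their poses are not given: they have to be found in the camera images.
- mod0_mid (a point): Loose tilt-sensor module: an upright aluminium block 70 mm long (x), 40 wide (y), 24 high, about 0.12 kg, with a black grip rib 14 (x) x 38 (y) x 24 mm high standing across the middle of its top. This point is its centre, half-way up: 24 mm above the underside, in the plane of the block's top face, 24 mm below the rib's top. z points up. A half turn looks the same.
- mod1_mid (a point): Centre of a second module, just like the first. Two to four of the four modules are present; they start lying upright on the bench to the left and right of the stage, nearer the robot.
- mod2_mid (a point): Centre of a third module, just like the first. Any module may go in any nest.
- mod3_mid (a point): Centre of a fourth module, just like the first.
- nest0 (a point): Mouth centre, in the plate's top face, of one of four equal nests in the tilt stage's plate, -111 mm along the row from its middle. Axes tilt with the plate: x along the nest's 74 mm length, y across its 44 mm width (the row, 74 mm pitch, towards the knob), z up. 24 mm deep, 4 mm chamfer: 2 mm to spare each side of a module, either way round. Pressed home, a module's centre is at this point.
- nest1 (a point): A second nest, -37 mm along the row. In each nest two sprung steel balls, one in each end wall (+x and -x), centred 15 mm down, stand 3.5 mm in: a module merely laid in stops about 15 mm proud on them; a push of some 5 to 12 N presses it past the balls and home, and they (about 1.5 N each side) then hold it there.
- nest2 (a point): A third nest, 37 mm along the row. The aluminium plate is 116 x 310 x 32 mm, its top 120 mm above the bench when level; the worm holds it firm against the push.
- nest3 (a point): The fourth nest, 111 mm along the row, nearest the knob.
- tilt (a joint): Tilt of the plate, rad: 0 = level (fixed white pointer on the lower long mark of the brass sector at the +y end), 0.262 = 15 degrees, one division on (pointer on the upper long mark; fine marks every 3 degrees). Grows as the +y (knob) end goes down. Axis along the plate's x, 32 mm below its top, under its middle. Only the worm moves it: tilt = knob / 96. Starts within 2 degrees of level.
- knob (a joint): Turn of the worm knob, rad, growing clockwise seen from above; 0 = plate level. Four turns (25.13 rad) clockwise make one division of tilt. Range -6 to 34; it stays where it is left (friction 0.08 N m).
- knob_axis (a point): Point on the knob's upright axis, level with the middle of its finger post (201 mm above the bench). Axes are the stand's: y along the row towards the knob, x across. The knob is a black fluted disc 84 mm across, 166 to 180 mm above the bench, at the stand's +y end, 200 mm from its middle.
- post_mid (a point): Middle of the knob's finger post: upright steel, 16 mm across, 38 mm high, standing on the disc 30 mm off the knob's axis; this point is 20 mm above its foot. It spins freely on its own axis, so it can be pinched from above and led round in circles without turning the hand.
- lock (a joint): Clamp lever, rad: 0 = leaning 0.5 rad towards the robot (stand's -x), open; 1.0 = leaning 0.5 rad away (+x), locked, at its stop. Swings about the stand's y, stays where it is left (about 1 N at the ball moves it). Starts between 0 and 0.2.
- lock_tip (a point): Centre of the black ball, 26 mm across, on the end of the clamp lever: an 85 mm long rod, 10 mm thick, at the stand's -y end, 218 mm from its middle. Pivot 86 mm above the bench; the ball 161 mm at either end of the swing and 171 mm half-way; it travels 81 mm along the stand's +x from open to locked.
- meter: Bystander: grey handheld multimeter, 165 x 90 x 34 mm, lying beyond the stage. Origin at the centre of its underside. Leave it alone.
- tape: Bystander: white tape roll, 64 mm across, 18 mm high. Origin at the centre of its underside. Leave it alone.
- spool: Bystander: solder spool, 48 mm across, 45 mm high. Origin at the centre of its underside. Leave it alone.
- tub: Bystander: white cup, 90 mm across, 100 mm high. Origin at the centre of its underside. Leave it alone.
- driver: Bystander: screwdriver lying beyond the stage. Origin at the centre of its underside. Leave it alone.
- flux: Bystander: bottle, 44 mm across, 110 mm high. Origin at the centre of its underside. Leave it alone.
Not all that is in view belongs to the job. Leave any pink or red look-alike of the part that bears mod1_mid alone.

How it is judged:
By the outcome, as a careful person would: the job done as asked, in the order asked, and still so for the second after the job is handed in, with the robot touching nothing.
Of mod0, mod1, mod2, mod3 only 2 to 4 are there at a start; the rules pass over those that are not, and their reading is None.
At some moment in a run one of mod0, mod1, mod2, mod3 may be knocked a few centimetres aside while the robot is not near it.
It also fails if it takes over 210 s, if anything falls off the work surface, if the arm or the gripper's body presses on something with over 40 N, if the wrist force passes 120 N, or if a joint passes its speed limit or range.

## Robot

A 7-joint arm with a two-finger parallel gripper is mounted at the origin on the work surface. World frame = base frame: x ahead of the robot, y to its left, z up, the work surface at z = 0. Lengths are in m, angles in rad, forces in N, time in s.
With the tool pointing down it reaches from about 0.4 to 0.85 m from the base axis. Payload 4.5 kg.
Tool frame: the origin (TCP) lies at the very end of the fingers, on their centre line; the grasp point (between the pads) lies manip.grip_point_offset behind it (manip.grip_point_offset is the distance from the TCP to the grasp point, in m); z points along the fingers, y is the line along which they close (so a half turn about z gives the same grasp; the last joint's range is limited). The gripper opens to 88 mm and grips with 3 to 60 N. Pads are 18 mm wide; open, the fingers measure 123 mm over their backs; the gripper's body (75 mm by 187 mm) begins 45 mm behind the grasp point.
Start: joints at [-1.15, 0.689, -0.195, 1.565, 0.157, 0.902, -0.215], TCP at [0.236, 0.579, 0.211] pointing down, gripper open.
Joint ranges: [-3.01, 3.01], [-0.46, 2.08], [-1.47, 1.51], [0.13, 2.56], [-1, 4.14], [0.04, 2.09], [-2.66, 2.66]. Speed limits (rad/s): [2.57, 2.57, 3.14, 3.14, 3.14, 3.14, 3.14].

## Interface

Orientations are given as a rotation vector (axis times angle).
In Python, from bench import manip, optics, close_job gives the robot as it stands.
- The arm moves only by the tool jog_arm, never from a script. Its arguments are lists of equal length, an entry for each row: "travel": the shift along the tool's x, y, z each as a share of 20 mm, from -1 to 1, a list of three; "rotation": the turn, a rotation vector about the tool's x, y, z each as a share of 0.1 rad, from -1 to 1, a list of three. A call has 1 to 12 rows; each row shifts and turns the commanded pose from where the row before left it, along the tool's axes as they then stand; what a row does not reach is not made up. A row lasts 1/12 s, in which the tool goes at most 41.7 mm and 7.16 degrees, less where a joint would pass 70% of its speed; a pose out of reach is approached as far as the arm can. A call with a number of a shift or a turn outside -1 to 1 is refused whole. A call with a gripper value outside its range is refused whole. "gripper" is the closure, from 0 (fully open) to 1 (shut), set as the call begins (left out, the last holds). The fingers move at their own pace and stop on an object; "newtons" is the grip in N (left out, the last holds). Time passes only in rows, so rows that do not move let the fingers close. It gives the time, the measured TCP pose, the force, the opening and the grip force at its end, in the units of the state.
- manip.get_state(): the state, without advancing time (a new reading comes with each control period).
- optics.capture(name): name is "scene" or "top"; returns a dict with "img" (420x560x3 uint8, red, green, blue), "fov_y" (degrees; the focal length in pixels is half the picture's height over the tangent of half this angle, whatever the lens; pixels are square), "cx", "cy" (the principal point, pixels), "R" (3x3) and "t" (3): a world point X has camera coordinates R X + t. Camera axes: x right, y down, z forward; pixel columns grow to the right and rows downward; lengths in m; the calibration is good to about 2 mm. A picture is of the moment at which its call begins. There is no depth.
- close_job(): hands the job in; it is judged then, once.
The state is a dict: "clock": time; "joint_positions": joint angles; "joint_vel": joint speeds; "tau": joint torques, N m; "position": TCP position; "ee_rot": TCP orientation; "force": force on the tool from outside, world axes, zero at the start; "wrist_torque": the same for the moment, N m; "grip_width": finger opening in m; "finger_force": force on a finger pad.
Only numpy, scipy, OpenCV 4.12 (cv2) and the standard library are available. Lean on these libraries where they do the work, as an engineer would, in place of code of your own. Each camera call takes 0.05 s, during which the arm holds its last target. There are 200 camera calls.

## Working session

There is one attempt and no reset: what is moved stays moved. The work goes in short steps, Python scripts to look and compute and a tool call to move; the robot and the scene stay as the last step left them, time stands still between calls to the robot, and variables do not carry over. Pictures are saved under pics/ and viewed, at most 14 in all, crops included, and the job is handed in when it is done.

Besides the shell and the picture viewer there is one more tool, called after "Emit:" as name(argument=value, ...) on one line, values as JSON. jog_arm: Moves the arm, as the interface text tells. Shift numbers are shares of 20 mm and turn numbers shares of 0.1 rad, none past 1 either way. Its arguments: {"type":"object","properties":{"travel":{"type":"array"},"rotation":{"type":"array"},"gripper":{"type":"number"},"newtons":{"type":"number"}},"required":["travel","rotation"]}

```bash
mkdir -p pics; ls; cat > h.py <<'E'
import numpy as np, cv2
from bench import manip, optics
def cap(n,save=None):
    c=optics.capture(n)
    if save: cv2.imwrite('pics/'+save,cv2.cvtColor(c['img'],cv2.COLOR_RGB2BGR))
    c['f']=c['img'].shape[0]/2/np.tan(np.radians(c['fov_y'])/2)
    return c
def proj(c,X):
    p=np.atleast_2d(X)@np.array(c['R']).T+c['t']; return p[:,:2]/p[:,2:]*c['f']+[c['cx'],c['cy']]
def onz(c,uv,z):
    uv=np.atleast_2d(uv); d=np.c_[(uv-[c['cx'],c['cy']])/c['f'],np.ones(len(uv))]@np.array(c['R'])
    o=-np.array(c['R']).T@c['t']; return o+d*((z-o[2])/d[:,2:])
E
python3 - <<'E'
from h import *
for n in('scene','top'):
    c=cap(n,n+'0.png'); print(n,c['f'],c['cx'],c['cy'],-np.array(c['R']).T@c['t'],np.round(c['R'],3).tolist())
s=manip.get_state(); print(s, manip.grip_point_offset)
E
```

```text
pics
scene 389.22277721168996 278.97278535657955 210.55835422967638 [ 0.93528666 -0.41356267  0.89806101] [[0.79, 0.613, -0.012], [0.473, -0.622, -0.624], [-0.39, 0.487, -0.781]]
top 398.2959746159149 277.40113246485055 215.3972846731807 [0.46117078 0.04765122 1.32685565] [[0.028, -1.0, 0.0], [-0.998, -0.028, -0.052], [0.052, 0.001, -0.999]]
{'clock': 0.1, 'joint_positions': array([-1.15022316,  0.68986999, -0.19454254,  1.56624319,  0.15731594,
        0.90253205, -0.21509629]), 'joint_vel': array([ 0.00078257, -0.00257676,  0.0005406 , -0.0028084 ,  0.00035435,
        0.00175103,  0.00098973]), 'tau': array([-3.34271477e-03, -5.28500926e+01, -1.27184965e+00, -1.53839689e+01,
       -5.27312513e-02,  1.92580272e-03,  3.35993309e-05]), 'position': array([0.23555444, 0.57823891, 0.21050882]), 'ee_rot': array([-6.03558934e-01, -3.08287249e+00,  2.58701216e-03]), 'force': array([-0.63230793,  0.64125293, -0.67482081]), 'wrist_torque': array([ 0.0023322 ,  0.01942399, -0.00057102]), 'finger_force': 0.0, 'grip_width': 0.08810451941398555} 0.0187
```

View pics/top0.png

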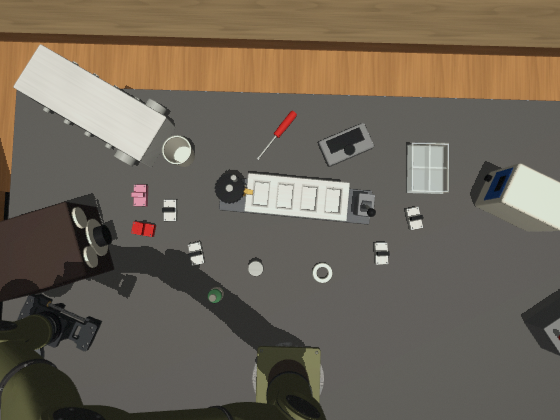

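View pics/scene0.png

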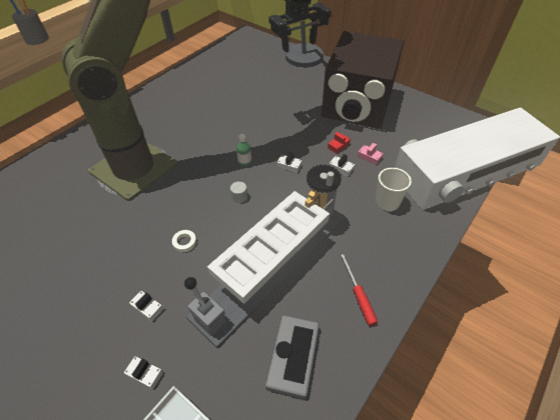

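```bash
python3 - <<'E'
from h import *
t=cv2.imread('pics/top0.png'); s=cv2.imread('pics/scene0.png')
a=cv2.resize(t[160:230,205:385],None,fx=4.4,fy=4.4,interpolation=cv2.INTER_CUBIC)
b=cv2.resize(s[150:345,180:350],None,fx=1.5,fy=1.5,interpolation=cv2.INTER_CUBIC)
m=[cv2.resize(t[v-17:v+17,u-17:u+17],(196,196),interpolation=cv2.INTER_CUBIC) for u,v in((170,210),(196,253),(381,253),(414,217))]
W=np.zeros((600,800,3),np.uint8); W[:a.shape[0],:a.shape[1]]=a; W[310:310+b.shape[0]][:290,:b.shape[1]]=b[:290]
for i,x in enumerate(m):
    if i<2: W[320:516,270+i*200:466+i*200]=x
cv2.imwrite('pics/z.png',W)
# segmentation + hull fits
from scipy.optimize import minimize
C={n:cap(n) for n in('top','scene')}
def boxpts(x,y,yaw,l,w,z0,z1):
    c,q=np.cos(yaw),np.sin(yaw)
    return np.array([[x+c*i*l/2-q*j*w/2,y+q*i*l/2+c*j*w/2,z] for i in(-1,1) for j in(-1,1) for z in(z0,z1)])
K=8
def hullmask(p,o,sz):
    m=np.zeros((sz*K,sz*K),np.uint8); h=cv2.convexHull(((p-o+.5)*K).astype(np.float32)); cv2.fillConvexPoly(m,np.round(h).astype(np.int32),1); return m
def white(c):
    h=c['img'].astype(int); return ((h.min(2)>105)&(h.max(2)-h.min(2)<45)).astype(np.uint8)
for u,v in((170,210),(196,253),(381,253),(414,217)):
    X0=onz(C['top'],[u,v],.024)[0]; T={}
    for n,c in C.items():
        q=proj(c,X0)[0]; r=24; o=np.round(q)-r; o=o.astype(int); sz=2*r
        sub=np.zeros((sz,sz),np.uint8); g=white(c)
        g2=g[o[1]:o[1]+sz,o[0]:o[0]+sz]; sub[:g2.shape[0],:g2.shape[1]]=g2
        nl,lab,st,ce=cv2.connectedComponentsWithStats(sub)
        keep=[i for i in range(1,nl) if np.hypot(*(ce[i]-r))<15 and st[i,4]>8]
        yy,xx=np.where(np.isin(lab,keep)); pts=np.concatenate([np.c_[xx+a,yy+b] for a in(-.4,.4) for b in(-.4,.4)])
        T[n]=(hullmask(pts,np.zeros(2),sz),o,sz)
    for ns in(['top'],['scene'],['top','scene']):
      def cost(p):
        e=0
        for n in ns:
            M,o,sz=T[n]; H=hullmask(proj(C[n],boxpts(*p,.07,.04,0,.024)),o,sz); e+=1-(H&M).sum()/max(1,(H|M).sum())
        return e
      best=min((minimize(cost,[X0[0],X0[1],w],method='Nelder-Mead',options=dict(initial_simplex=np.array([[X0[0],X0[1],w],[X0[0]+.01,X0[1],w],[X0[0],X0[1]+.01,w],[X0[0],X0[1],w+.3]]))) for w in(0,-.3,.3)),key=lambda r:r.fun)
      print((u,v),ns,np.round(best.x,4),round(best.fun,3))
E
```

```text
(170, 210) ['top'] [0.5392 0.4089 0.0244] 0.095
(170, 210) ['scene'] [ 0.535   0.4091 -0.0219] 0.083
(170, 210) ['top', 'scene'] [0.5387 0.4084 0.026 ] 0.237
(196, 253) ['top'] [0.3985 0.3153 0.2442] 0.063
(196, 253) ['scene'] [0.394  0.3198 0.0849] 0.241
(196, 253) ['top', 'scene'] [0.3976 0.3151 0.2513] 0.328
(381, 253) ['top'] [ 0.4151 -0.2957  0.0263] 0.076
(381, 253) ['scene'] [ 0.4099 -0.292   0.0961] 0.112
(381, 253) ['top', 'scene'] [ 0.4143 -0.2942  0.0458] 0.271
(414, 217) ['top'] [ 0.5355 -0.4027  0.2865] 0.109
(414, 217) ['scene'] [ 0.5298 -0.401   0.259 ] 0.084
(414, 217) ['top', 'scene'] [ 0.5325 -0.4014  0.2292] 0.248
```

View pics/z.png

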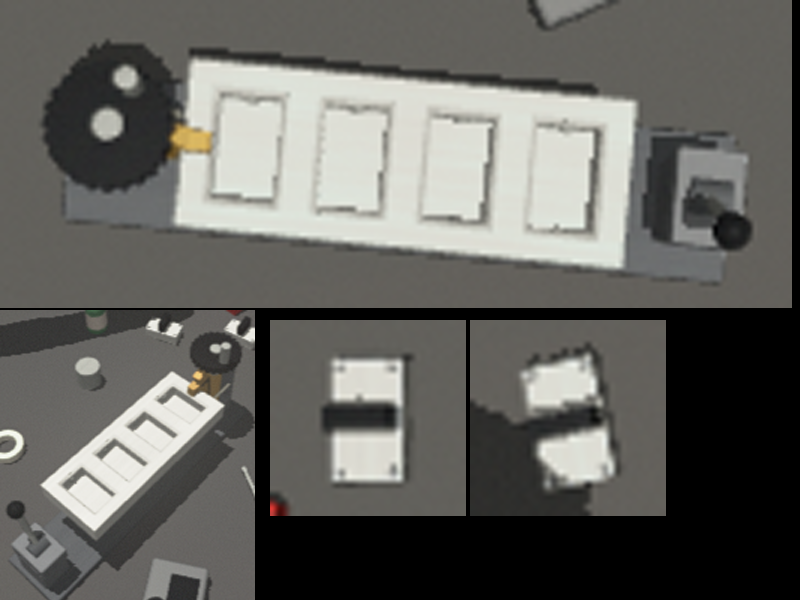

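```bash
cat > fit.py <<'E'
from h import *
from scipy.optimize import minimize
K=6
def fill(p,o,sz):
    m=np.zeros((sz*K,sz*K),np.uint8); h=cv2.convexHull(((p-o+.5)*K).astype(np.float32)); cv2.fillConvexPoly(m,np.round(h).astype(np.int32),1); return m
def target(c,q,r,rad,thr):
    o=(np.round(q)-r).astype(int); sz=2*r; g=c['img'][o[1]:o[1]+sz,o[0]:o[0]+sz].astype(int)
    sub=np.zeros((sz,sz),np.uint8); sub[:g.shape[0],:g.shape[1]]=((g.min(2)>thr)&(g.max(2)-g.min(2)<40))
    nl,lab,st,ce=cv2.connectedComponentsWithStats(sub)
    keep=[i for i in range(1,nl) if np.hypot(*(ce[i]-r))<rad and st[i,4]>8]
    yy,xx=np.where(np.isin(lab,keep)); pts=np.concatenate([np.c_[xx+a,yy+b] for a in(-.4,.4) for b in(-.4,.4)])
    return fill(pts,np.zeros(2),sz),o,sz
def face(p,l,w,z):
    x,y,yaw=p[:3]; t=p[3] if len(p)>3 else 0; c,q=np.cos(yaw),np.sin(yaw); P=[]
    for i in(-1,1):
        for j in(-1,1):
            a=i*l/2; b=j*w/2; zz=z
            if len(p)>3: b,zz=b*np.cos(t)+.032*np.sin(t), z-.032+.032*np.cos(t)-b*np.sin(t)
            P.append([x+c*a-q*b,y+q*a+c*b,zz])
    return np.array(P)
def fitf(C,names,p0,l,w,z,r,rad,thr):
    T={n:target(C[n],proj(C[n],[p0[0],p0[1],z])[0],r,rad,thr) for n in names}
    def cost(p):
        e=0
        for n in names:
            M,o,sz=T[n]; H=fill(proj(C[n],face(p,l,w,z)),o,sz); e+=1-(H&M).sum()/max(1,(H|M).sum())
        return e
    st=np.array([.01,.01,.25,.05][:len(p0)]); b=None
    for dw in(-.2,0,.2):
        q=np.array(p0,float); q[2]+=dw
        s=np.vstack([q]+[q+np.eye(len(q))[i]*st[i] for i in range(len(q))])
        m=minimize(cost,q,method='Nelder-Mead',options=dict(initial_simplex=s,maxiter=400))
        if b is None or m.fun<b.fun:b=m
    return np.round(b.x,4),round(b.fun,3)
S=[(.537,.409),(.397,.317),(.413,-.294),(.533,-.402)]
E
python3 - <<'E'
from fit import *
C={n:cap(n) for n in('top','scene')}
for n in C: 
    g=C[n]['img'].min(2); print(n,np.histogram(g[150:345,180:350] if n=='scene' else g[160:230,205:385],bins=range(60,270,15)))
for p in S:
    for ns in(['top'],['scene'],['top','scene']): print(p,ns,*fitf(C,ns,[*p,.1],.07,.04,.024,24,14,150))
c0=onz(C['top'],[297,196],.12)[0]
for ns in(['top'],['scene'],['top','scene']): print(ns,*fitf(C,ns,[c0[0],c0[1],-.1,0],.116,.31,.12,80,40,190))
k=lambda u,v:((np.array([u,v])+.5)/4.4-.5+[205,160])
print('knob',onz(C['top'],k(107,123),.19),'post',onz(C['top'],k(125,77),.219),'ball',onz(C['top'],k(733,230),.163))
q=[c0[0],c0[1],-.07]
P=np.array([k(190,57),k(637,100),k(625,268),k(175,225)]);X=onz(C['top'],P,.12);print(X,X.mean(0),[np.linalg.norm(X[i]-X[i-1]) for i in range(4)])
E
```

```text
top (array([ 171,  373, 6306,  476,  146,  279,  125,  183,  315,  285, 2818,
          0,    0]), array([ 60,  75,  90, 105, 120, 135, 150, 165, 180, 195, 210, 225, 240,
       255]))
scene (array([ 3010,  1102, 16671,  1520,   392,   968,   242,   192,   330,
         272,   717,  3527,     0]), array([ 60,  75,  90, 105, 120, 135, 150, 165, 180, 195, 210, 225, 240,
       255]))
(0.537, 0.409) ['top'] [0.5382 0.4029 0.0296] 0.063
(0.537, 0.409) ['scene'] [0.5396 0.4042 0.069 ] 0.101
(0.537, 0.409) ['top', 'scene'] [0.5382 0.4034 0.029 ] 0.174
(0.397, 0.317) ['top'] [0.3984 0.3118 0.262 ] 0.069
(0.397, 0.317) ['scene'] [0.4003 0.3113 0.3081] 0.082
(0.397, 0.317) ['top', 'scene'] [0.3994 0.3118 0.2783] 0.176
(0.413, -0.294) ['top'] [ 0.415  -0.2926  0.0633] 0.034
(0.413, -0.294) ['scene'] [ 0.4166 -0.2937  0.0773] 0.062
(0.413, -0.294) ['top', 'scene'] [ 0.4158 -0.2928  0.0597] 0.111
(0.533, -0.402) ['top'] [ 0.5335 -0.3999  0.2127] 0.034
(0.533, -0.402) ['scene'] [ 0.5351 -0.4003  0.2216] 0.054
(0.533, -0.402) ['top', 'scene'] [ 0.5341 -0.4004  0.2236] 0.097
['top'] [ 0.5828 -0.0089 -0.0742  0.0308] 0.008
['scene'] [ 0.5845 -0.0085 -0.0713 -0.0069] 0.02
['top', 'scene'] [ 0.5835 -0.0081 -0.0682 -0.0061] 0.034
knob [[0.59683197 0.19009944 0.19      ]] post [[0.62308929 0.17602971 0.219     ]] ball [[ 0.54021386 -0.22532902  0.163     ]]
[[ 0.6527742   0.14291697  0.12      ]
 [ 0.6314788  -0.16752753  0.12      ]
 [ 0.51481354 -0.16141648  0.12      ]
 [ 0.53580506  0.14954099  0.12      ]] [ 0.5837179  -0.00912151  0.12      ] [np.float64(0.11715655685118362), np.float64(0.31117404231821993), np.float64(0.11682519867865115), np.float64(0.3116651865789657)]
```

Emit:
jog_arm(travel=[[-0.6, -0.8, -0.2], [-0.6, -0.8, -0.2], [-0.6, -0.8, -0.2], [-0.6, -0.8, -0.2], [-0.6, -0.8, -0.2], [-0.6, -0.8, -0.2], [-0.6, -0.8, -0.2], [-0.6, -0.8, -0.2], [-0.6, -0.8, -0.2], [-0.6, -0.8, -0.2], [-0.6, -0.8, 0], [-0.6, -0.8, 0]], rotation=[[0, 0, 0], [0, 0, 0], [0, 0, 0], [0, 0, 0], [0, 0, 0], [0, 0, 0], [0, 0, 0], [0, 0, 0], [0, 0, 0], [0, 0, 0], [0, 0, 0], [0, 0, 0]], gripper=0, newtons=40)

```text
clock: 1.3
position: [0.297, 0.3459, 0.2516]
ee_rot: [0.604, 3.083, 0.001]
force: [0.6, 0.2, -0.3]
grip_width: 0.088
finger_force: 0.0
```

Emit:
jog_arm(travel=[[0, 0, 0], [0, 0, 0], [0, 0, 0], [0, 0, 0], [0, 0, 0], [0, 0, 0], [0, 0, 0], [0, 0, 0], [0, 0, 0], [0, 0, 0], [0, 0, 0], [0, 0, 0]], rotation=[[0, 0, 1], [0, 0, 1], [0, 0, 1], [0, 0, 1], [0, 0, 1], [0, 0, 1], [0, 0, 1], [0, 0, 1], [0, 0, 1], [0, 0, 0.6], [0, 0, 0], [0, 0, 0]])

```text
clock: 2.3
position: [0.2966, 0.3468, 0.2513]
ee_rot: [1.957, 2.458, 0.0]
force: [-0.2, 0.1, -0.2]
grip_width: 0.088
finger_force: 0.0
```

```bash
cat >> h.py <<'E'
from scipy.spatial.transform import Rotation as Ro
CX,CY,YAW=.5835,-.0085,-.070
def st():
    s=manip.get_state(); p=s['position']; d=p[:2]-[CX,CY]; c,q=np.cos(YAW),np.sin(YAW)
    R=Ro.from_rotvec(s['ee_rot']).as_matrix(); yy=np.arctan2(R[1,1],R[0,1])
    print('t %.1f row b %.4f across a %.4f z %.4f relyaw %.3f zaxis %s F %s w %.4f ff %.1f'%(s['clock'],-q*0+d@[-q,c],d@[c,q],p[2],yy-YAW,np.round(R[:2,2],3),np.round(s['force'],1),s['grip_width'],s['finger_force']),'j7 %.2f'%s['joint_positions'][6])
E
python3 -c "
from h import *
st()"
```

```text
t 2.3 row b 0.3344 across a -0.3111 z 0.2513 relyaw 0.296 zaxis [0. 0.] F [-0.2  0.1 -0.2] w 0.0880 ff 0.0 j7 -0.71
```

```bash
cat > mods.py <<'E'
from fit import *
import sys
def rel(X,w=None):
    d=np.array(X[:2])-[CX,CY]; c,q=np.cos(YAW),np.sin(YAW)
    return np.round([d@[-q,c],d@[c,q]],4)
if __name__=='__main__':
    C={n:cap(n) for n in('top','scene')}
    for i in map(int,sys.argv[1:]):
        for ns in(['top'],['scene']):
            r,e=fitf(C,ns,[*S[i],.1],.07,.04,.024,24,14,150); print(i,ns,'row,across',rel(r),'relyaw',round(r[2]-YAW,3),e)
    st()
E
python3 mods.py 0 1 2 3
```

```text
0 ['top'] row,across [ 0.4072 -0.074 ] relyaw 0.1 0.063
0 ['scene'] row,across [ 0.4085 -0.0731] relyaw 0.155 0.099AttributeError: 'NoneType' object has no attribute 'rint'

The above exception was the direct cause of the following exception:

Traceback (most recent call last):
  File "mods.py", line 10, in <module>
    r,e=fitf(C,ns,[*S[i],.1],.07,.04,.024,24,14,150); print(i,ns,'row,across',rel(r),'relyaw',round(r[2]-YAW,3),e)
        ~~~~^^^^^^^^^^^^^^^^^^^^^^^^^^^^^^^^^^^^^^^^
  File "fit.py", line 22, in fitf
    T={n:target(C[n],proj(C[n],[p0[0],p0[1],z])[0],r,rad,thr) for n in names}
         ~~~~~~^^^^^^^^^^^^^^^^^^^^^^^^^^^^^^^^^^^^^^^^^^^^^^
  File "fit.py", line 12, in target
    return fill(pts,np.zeros(2),sz),o,sz
           ~~~~^^^^^^^^^^^^^^^^^^^^
  File "fit.py", line 5, in fill
    m=np.zeros((sz*K,sz*K),np.uint8); h=cv2.convexHull(((p-o+.5)*K).astype(np.float32)); cv2.fillConvexPoly(m,np.round(h).astype(np.int32),1); return m
                                                                                                              ~~~~~~~~^^^
TypeError: loop of ufunc does not support argument 0 of type NoneType which has no callable rint method
```

Emit:
jog_arm(travel=[[0, 0, 0], [-0.51, 0.74, 0.5], [-0.51, 0.74, 1], [-0.51, 0.74, 1], [-0.51, 0.74, 1], [-0.51, 0.74, 1], [-0.51, 0.74, 1], [0, 0, 1], [0, 0, 1], [0, 0, 1], [0, 0, 0], [0, 0, 0]], rotation=[[0, 0, -0.44], [0, 0, 0], [0, 0, 0], [0, 0, 0], [0, 0, 0], [0, 0, 0], [0, 0, 0], [0, 0, 0], [0, 0, 0], [0, 0, 0], [0, 0, 0], [0, 0, 0]])

```text
clock: 3.4
position: [0.3981, 0.3108, 0.0807]
ee_rot: [-1.904, -2.498, 0.003]
force: [-0.6, -0.1, -0.2]
grip_width: 0.088
finger_force: 0.0
```

```bash
python3 -c "
from mods import *
C={'scene':cap('scene','g1.png'),'top':cap('top','g1t.png')}
for n in C:print(n,proj(C[n],[.3994,.3118,.024]),proj(C[n],manip.get_state()['position']))
st()
a=cv2.imread('pics/g1.png')[110:210,230:350];b=cv2.imread('pics/g1t.png')[200:300,150:260]
cv2.imwrite('pics/g1z.png',np.hstack([cv2.resize(a,(400,400)),cv2.resize(b,(400,400))]))
"
```

```text
scene [[288.98646199 160.782675  ]] [[289.02235618 147.10262969]]
top [[195.69855789 252.99822992]] [[191.91246206 253.89946492]]
t 3.5 row b 0.3065 across a -0.2064 z 0.0821 relyaw 0.338 zaxis [0.001 0.001] F [-0.4 -0.4  0.1] w 0.0880 ff 0.0 j7 -0.48
```

View pics/g1z.png

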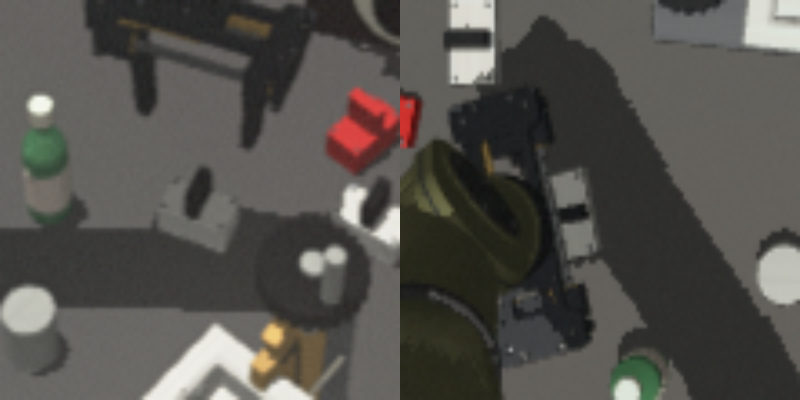

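```bash
cat > ov.py <<'E'
from mods import *
def ov(c,p,win,sc=8):
    x,y,w=p; u0,v0,du,dv=win
    I=cv2.cvtColor(cv2.resize(c['img'][v0:v0+dv,u0:u0+du],None,fx=sc,fy=sc,interpolation=cv2.INTER_NEAREST),cv2.COLOR_RGB2BGR)
    I=cv2.convertScaleAbs(I,alpha=1.4)
    for l,ww,z,col in((.07,.04,0,(255,0,0)),(.07,.04,.024,(0,255,0)),(.014,.038,.048,(0,0,255))):
        q=proj(c,face([x,y,w],l,ww,z)[[0,1,3,2]]); q=((q-[u0,v0]+.5)*sc).astype(np.int32); cv2.polylines(I,[q],True,col,1)
    return I
E
python3 -c "
from ov import *
c=cap('scene');d=cap('top');p=[.3994,.3118,.27]
cv2.imwrite('pics/o1.png',np.hstack([ov(c,p,(265,140,48,48)),ov(d,p,(175,230,48,48))]))
"
```

```text
(no output)
```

View pics/o1.png

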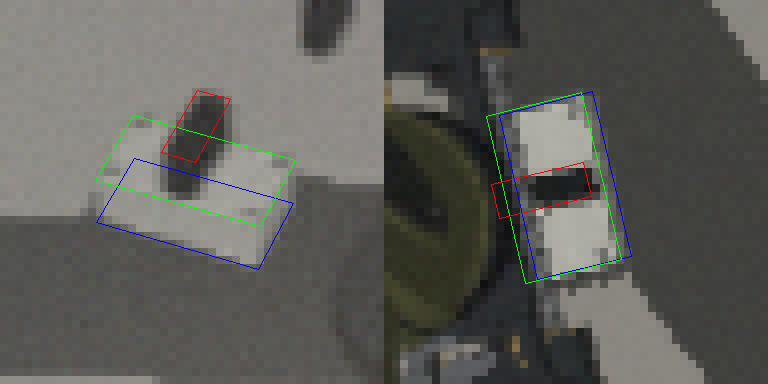

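Emit:
jog_arm(travel=[[0, 0, 0.9], [0, 0, 0.9], [0, 0, 0.6], [0, 0, 0.25], [0, 0, 0], [0, 0, 0]], rotation=[[0, 0, 0], [0, 0, 0], [0, 0, 0], [0, 0, 0], [0, 0, 0], [0, 0, 0]])

```text
clock: 4.1
position: [0.3989, 0.3116, 0.0289]
ee_rot: [1.904, 2.498, 0.002]
force: [0.3, 0.0, -0.4]
grip_width: 0.0881
finger_force: 0.0
```

Emit:
jog_arm(travel=[[0, 0, 0], [0, 0, 0], [0, 0, 0], [0, 0, 0], [0, 0, 0], [0, 0, 0], [0, 0, 0], [0, 0, 0], [0, 0, 0], [0, 0, 0]], rotation=[[0, 0, 0], [0, 0, 0], [0, 0, 0], [0, 0, 0], [0, 0, 0], [0, 0, 0], [0, 0, 0], [0, 0, 0], [0, 0, 0], [0, 0, 0]], gripper=1, newtons=40)

```text
clock: 4.93
position: [0.3985, 0.3112, 0.0282]
ee_rot: [-1.905, -2.498, -0.0]
force: [0.7, 0.7, -0.8]
grip_width: 0.024
finger_force: 0.0
```

```bash
python3 -c "
from h import *
st()"
```

```text
t 4.9 row b 0.3060 across a -0.2069 z 0.0282 relyaw 0.338 zaxis [-0.  0.] F [ 0.7  0.7 -0.8] w 0.0240 ff 0.0 j7 -0.48
```

Emit:
jog_arm(travel=[[0, 0, 0], [0, 0, 0], [0, 0, 0], [0, 0, -0.5], [0, 0, -1], [0, 0, -1], [0, 0, -1], [0, 0, -1], [0, 0, -1], [0, 0, -1], [0, 0, -1], [0, 0, -1]], rotation=[[0, 0, 0], [0, 0, 0], [0, 0, 0], [0, 0, 0], [0, 0, 0], [0, 0, 0], [0, 0, 0], [0, 0, 0.68], [0, 0, 0.68], [0, 0, 0.68], [0, 0, 0.67], [0, 0, 0.67]])

```text
clock: 5.93
position: [0.3982, 0.311, 0.2]
ee_rot: [-2.301, -2.138, -0.001]
force: [0.5, 0.2, -0.8]
grip_width: 0.0008
finger_force: 0.0
```

```bash
python3 -c "
from h import *
st()"
```

```text
t 5.9 row b 0.3058 across a -0.2072 z 0.2000 relyaw -0.003 zaxis [-0.     0.001] F [ 0.5  0.2 -0.8] w 0.0008 ff 0.0 j7 -0.71
```

```bash
python3 -c "
from ov import *
c=cap('scene');d=cap('top');p=[.3994,.3118,.27]
cv2.imwrite('pics/o2.png',np.hstack([ov(c,p,(245,130,60,60),6),ov(d,p,(165,220,60,60),6)]))
"
```

```text
(no output)
```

View pics/o2.png

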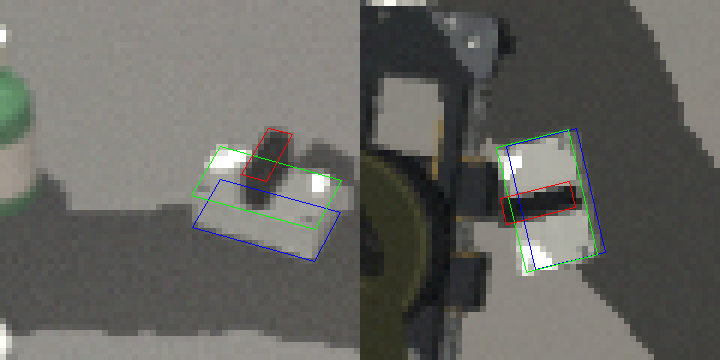

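```bash
python3 -c "
from ov import *
p=manip.get_state()['position']; o=[]
for n in('scene','top'):
    c=cap(n); P=np.array([p+[0,0,k] for k in(0,.0187,.0637)]); q=proj(c,P); print(n,q)
    u0,v0=(q[0]-30).astype(int); I=cv2.cvtColor(cv2.resize(c['img'][v0:v0+60,u0:u0+60],None,fx=6,fy=6,interpolation=cv2.INTER_NEAREST),cv2.COLOR_RGB2BGR); I=cv2.convertScaleAbs(I,alpha=1.5)
    for k,(u,v) in enumerate(q): cv2.drawMarker(I,(int((u-u0+.5)*6),int((v-v0+.5)*6)),[(0,0,255),(0,255,0),(255,255,0)][k],0,14)
    o.append(I)
cv2.imwrite('pics/o3.png',np.hstack(o)); st()
"
```

```text
scene [[289.80539156 115.55509848]
 [289.87050993 110.12525656]
 [290.03459126  96.44346849]]
top [[182.59030602 255.40314523]
 [180.9865444  255.72684768]
 [176.89501426 256.55268008]]
t 6.1 row b 0.3060 across a -0.2070 z 0.1987 relyaw 0.001 zaxis [0.001 0.001] F [-0.8  0.5 -0.9] w 0.0004 ff 0.0 j7 -0.70
```

View pics/o3.png

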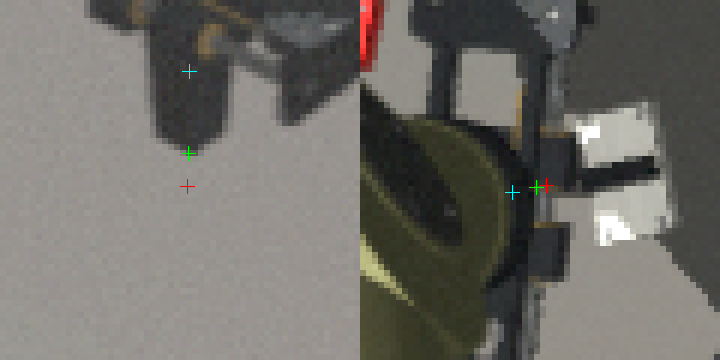

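Emit:
jog_arm(travel=[[0, 0, 0], [0, 0, 0], [0, 0, 0], [0, 0, 0], [0, 0, 0.5], [0, 0, 0.5], [0, 0, 0.5], [0, 0, 0.5], [0, 0, 0.5], [0, 0, 0.5], [0, 0, 0.5], [0, 0, 0.5]], rotation=[[0, 0, -0.85], [0, 0, -0.85], [0, 0, -0.85], [0, 0, -0.85], [0, 0, 0], [0, 0, 0], [0, 0, 0], [0, 0, 0], [0, 0, 0], [0, 0, 0], [0, 0, 0], [0, 0, 0]], gripper=0)

```text
clock: 7.13
position: [0.3976, 0.3106, 0.1167]
ee_rot: [-1.9, -2.5, 0.004]
force: [0.4, -0.5, -0.4]
grip_width: 0.078
finger_force: 0.0
```

Emit:
jog_arm(travel=[[0, 0, 0], [0, 0, 0], [0, 0, 1], [0, 0, 1], [0, 0, 1], [0, 0, 1], [0, 0, 0.5], [0, 0, 0.5], [0, 0, 0.3], [0, 0, 0], [0, 0, 0]], rotation=[[0, 0, 0], [0, 0, 0], [0, 0, 0], [0, 0, 0], [0, 0, 0], [0, 0, 0], [0, 0, 0], [0, 0, 0], [0, 0, 0], [0, 0, 0], [0, 0, 0]])

```text
clock: 8.05
position: [0.3988, 0.3114, 0.0126]
ee_rot: [1.902, 2.5, 0.001]
force: [-0.1, 0.0, -0.2]
grip_width: 0.088
finger_force: 0.0
```

Emit:
jog_arm(travel=[[0, 0, 0], [0, 0, 0], [0, 0, 0], [0, 0, 0], [0, 0, 0], [0, 0, 0], [0, 0, 0], [0, 0, 0], [0, 0, 0], [0, 0, 0], [0, 0, 0], [0, 0, 0]], rotation=[[0, 0, 0], [0, 0, 0], [0, 0, 0], [0, 0, 0], [0, 0, 0], [0, 0, 0], [0, 0, 0], [0, 0, 0], [0, 0, 0], [0, 0, 0], [0, 0, 0], [0, 0, 0]], gripper=1)

```text
clock: 9.05
position: [0.3985, 0.3112, 0.0122]
ee_rot: [-1.902, -2.5, -0.0]
force: [-0.2, -0.3, -0.6]
grip_width: 0.0134
finger_force: 39.9
```

```bash
python3 -c "
from h import *
st()"
```

```text
t 9.1 row b 0.3060 across a -0.2069 z 0.0122 relyaw 0.340 zaxis [0. 0.] F [-0.2 -0.3 -0.6] w 0.0134 ff 39.9 j7 -0.46
```

Emit:
jog_arm(travel=[[0, 0, -0.5], [0, 0, -1], [0, 0, -1], [0, 0, -1], [0, 0, -1], [0, 0, -1], [0, 0, -1], [0, 0, -1], [0, 0, -1], [0, 0, 0], [0, 0, 0]], rotation=[[0, 0, 0], [0, 0, 0], [0, 0, 0], [0, 0, 0], [0, 0, 0.7], [0, 0, 0.7], [0, 0, 0.7], [0, 0, 0.7], [0, 0, 0.6], [0, 0, 0], [0, 0, 0]])

```text
clock: 9.97
position: [0.3987, 0.3115, 0.1834]
ee_rot: [-2.297, -2.144, -0.004]
force: [0.8, 0.6, -2.0]
grip_width: 0.0132
finger_force: 39.9
```

Emit:
jog_arm(travel=[[-0.96, 0.74, 0], [-0.96, 0.74, 0], [-0.96, 0.74, 0], [-0.96, 0.74, 0], [-0.96, 0.74, 0], [-0.96, 0.74, 0], [-0.96, 0.74, 0], [-0.96, 0.74, 0], [-0.96, 0.74, 0], [-0.96, 0.74, 0], [-0.96, 0.74, 0], [-0.96, 0.74, 0]], rotation=[[0, 0, 0], [0, 0, 0], [0, 0, 0], [0, 0, 0], [0, 0, 0], [0, 0, 0], [0, 0, 0], [0, 0, 0], [0, 0, 0], [0, 0, 0], [0, 0, 0], [0, 0, 0]])

```text
clock: 10.97
position: [0.5588, 0.0677, 0.1808]
ee_rot: [-2.295, -2.142, 0.004]
force: [-0.2, 0.2, -1.8]
grip_width: 0.0135
finger_force: 39.9
```

Emit:
jog_arm(travel=[[-0.96, 0.74, 0], [-0.96, 0.74, 0], [0, 0, 0], [0, 0, 0], [0, 0, 0]], rotation=[[0, 0, 0], [0, 0, 0], [0, 0, 0], [0, 0, 0], [0, 0, 0]])

```text
clock: 11.38
position: [0.5851, 0.0293, 0.181]
ee_rot: [-2.295, -2.142, 0.003]
force: [-0.2, 0.8, -2.1]
grip_width: 0.0132
finger_force: 39.9
```

```bash
python3 -c "
from ov import *
st(); p=manip.get_state()['position']
def bx(c,u0,v0,sc,n):
    I=cv2.convertScaleAbs(cv2.cvtColor(cv2.resize(c['img'][v0:v0+n,u0:u0+n],None,fx=sc,fy=sc,interpolation=cv2.INTER_NEAREST),cv2.COLOR_RGB2BGR),alpha=1.)
    for l,w,z,x,y,col in((.07,.04,p[2]-.012,p[0],p[1],(255,0,0)),(.07,.04,p[2]+.012,p[0],p[1],(0,255,0)),(.074,.044,.12,.5861,.0284,(0,0,255))):
        q=proj(c,face([x,y,YAW],l,w,z)[[0,1,3,2]]); q=((q-[u0,v0]+.5)*sc).astype(np.int32); cv2.polylines(I,[q],True,col,1)
    return I
c=cap('scene');d=cap('top')
cv2.imwrite('pics/o4.png',np.hstack([bx(c,230,150,5,76),bx(d,250,150,5,76)]))
"
```

```text
t 11.4 row b 0.0378 across a -0.0011 z 0.1810 relyaw 0.001 zaxis [-0.003  0.001] F [-0.2  0.8 -2.1] w 0.0132 ff 39.9 j7 -0.13
```

View pics/o4.png

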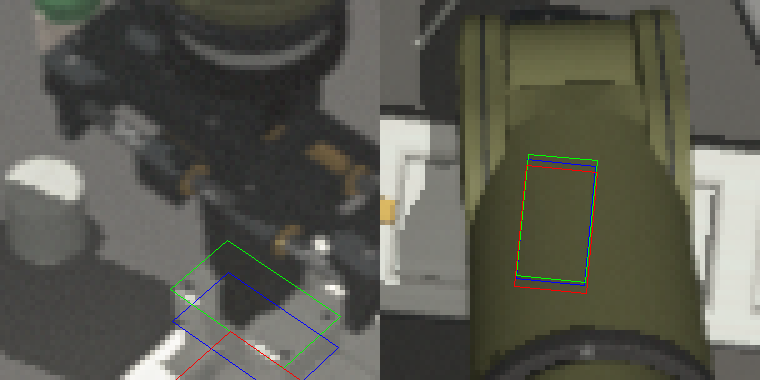

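Emit:
jog_arm(travel=[[-0.04, 0.05, 0.6], [0, 0, 0.6], [0, 0, 0.5], [0, 0, 0.4], [0, 0, 0.2], [0, 0, 0]], rotation=[[0, 0, 0], [0, 0, 0], [0, 0, 0], [0, 0, 0], [0, 0, 0], [0, 0, 0]])

```text
clock: 11.98
position: [0.5865, 0.0282, 0.1352]
ee_rot: [-2.296, -2.142, 0.002]
force: [0.2, 0.2, -0.7]
grip_width: 0.0133
finger_force: 39.9
```

Emit:
jog_arm(travel=[[0, 0, 0.25], [0, 0, 0.25], [0, 0, 0.1], [0, 0, 0]], rotation=[[0, 0, 0], [0, 0, 0], [0, 0, 0], [0, 0, 0]])

```text
clock: 12.32
position: [0.5871, 0.0277, 0.1238]
ee_rot: [-2.297, -2.142, 0.001]
force: [0.2, 0.3, -0.6]
grip_width: 0.0133
finger_force: 39.9
```

Emit:
jog_arm(travel=[[0, 0, 0.2], [0, 0, 0.2], [0, 0, 0]], rotation=[[0, 0, 0], [0, 0, 0], [0, 0, 0]])

```text
clock: 12.57
position: [0.5866, 0.0278, 0.1154]
ee_rot: [-2.297, -2.142, 0.002]
force: [-0.9, 0.8, -2.1]
grip_width: 0.0135
finger_force: 39.9
```

Emit:
jog_arm(travel=[[0, 0, 0.2], [0, 0, 0.15], [0, 0, 0]], rotation=[[0, 0, 0], [0, 0, 0], [0, 0, 0]])

```text
clock: 12.82
position: [0.5868, 0.0277, 0.1084]
ee_rot: [-2.297, -2.142, 0.001]
force: [-0.1, 0.0, -2.0]
grip_width: 0.0131
finger_force: 39.9
```

Emit:
jog_arm(travel=[[0, 0, 0.1], [0, 0, 0]], rotation=[[0, 0, 0], [0, 0, 0]])

```text
clock: 12.98
position: [0.587, 0.028, 0.108]
ee_rot: [-2.297, -2.142, 0.0]
force: [-3.1, 0.4, 7.5]
grip_width: 0.0133
finger_force: 39.9
```

Emit:
jog_arm(travel=[[0, 0, 0.1], [0, 0, 0]], rotation=[[0, 0, 0], [0, 0, 0]])

```text
clock: 13.15
position: [0.5871, 0.028, 0.1079]
ee_rot: [-2.298, -2.142, -0.001]
force: [-7.5, 0.6, 21.5]
grip_width: 0.0135
finger_force: 39.9
```

Emit:
jog_arm(travel=[[0, 0, -0.15], [0, 0, 0], [0, 0, 0], [0, 0, 0], [0, 0, 0], [0, 0, -0.5], [0, 0, -1], [0, 0, -1], [0, 0, -1], [0, 0, -1], [0, 0, -1], [0, 0, -1]], rotation=[[0, 0, 0], [0, 0, 0], [0, 0, 0], [0, 0, 0], [0, 0, 0], [0, 0, 0], [0, 0, 0], [0, 0, 0], [0, 0, 0], [0, 0, 0], [0, 0, 0], [0, 0, 0]], gripper=0)

```text
clock: 14.15
position: [0.5873, 0.0276, 0.2398]
ee_rot: [2.298, 2.142, 0.0]
force: [-0.2, -0.2, -0.0]
grip_width: 0.0875
finger_force: 0.0
```

```bash
python3 mods.py 0 2 3
```

```text
0 ['top'] row,across [ 0.4072 -0.074 ] relyaw 0.1 0.063
0 ['scene'] row,across [ 0.4078 -0.0733] relyaw 0.127 0.118
2 ['top'] row,across [-0.2953 -0.1481] relyaw 0.137 0.033
2 ['scene'] row,across [-0.2968 -0.1462] relyaw 0.153 0.08
3 ['top'] row,across [-0.3939 -0.0225] relyaw 0.283 0.034
3 ['scene'] row,across [-0.3945 -0.0213] relyaw 0.302 0.083
t 14.2 row b 0.0365 across a 0.0037 z 0.2419 relyaw -0.000 zaxis [0.007 0.001] F [ 0.2  0.  -0.1] w 0.0881 ff 0.0 j7 -0.14
```

Emit:
jog_arm(travel=[[0.98, -0.2, 0], [0.98, -0.2, 0], [0.98, -0.2, 0], [0.98, -0.2, 0], [0.98, -0.2, 0], [0.98, -0.2, 0], [0.98, -0.2, 0], [0.98, -0.2, 0], [0.98, -0.2, 0], [0.98, -0.2, 0], [0.98, -0.2, 0], [0.98, -0.2, 0]], rotation=[[0, 0, 0], [0, 0, 0], [0, 0, 0], [0, 0, 0], [0, 0, 0], [0, 0, 0], [0, 0, 0], [0, 0, 0], [0, 0, 0], [0, 0, 0], [0, 0, 0], [0, 0, 0]])

```text
clock: 15.25
position: [0.5552, 0.2664, 0.2374]
ee_rot: [-2.297, -2.142, 0.002]
force: [-0.2, 0.8, 0.6]
grip_width: 0.0882
finger_force: 0.0
```

Emit:
jog_arm(travel=[[0.97, -0.2, 0], [0.97, -0.2, 0], [0.97, -0.2, 0], [0.97, -0.2, 0], [0.97, -0.2, 0], [0.97, -0.2, 0], [0.97, -0.2, 0], [0, 0, 0], [0, 0, 1], [0, 0, 1], [0, 0, 0], [0, 0, 0]], rotation=[[0, 0, 0], [0, 0, 0], [0, 0, 0], [0, 0, 0], [0, 0, 0], [0, 0, 0], [0, 0, 0], [0, 0, -0.55], [0, 0, -0.55], [0, 0, 0], [0, 0, 0], [0, 0, 0]])

```text
clock: 16.25
position: [0.5365, 0.4024, 0.1968]
ee_rot: [-2.177, -2.265, 0.006]
force: [-0.2, -0.3, 0.4]
grip_width: 0.088
finger_force: 0.0
```

```bash
python3 -c "
from h import *
st()"
```

```text
t 16.2 row b 0.4066 across a -0.0756 z 0.1968 relyaw 0.110 zaxis [-0.003 -0.002] F [-0.2 -0.3  0.4] w 0.0880 ff 0.0 j7 -0.61
```

Correct +1 mm row, +1.5 mm across, and descend 185 mm.

Emit:
jog_arm(travel=[[0.05, 0.08, 1], [0, 0, 1], [0, 0, 1], [0, 0, 1], [0, 0, 1], [0, 0, 1], [0, 0, 1], [0, 0, 1], [0, 0, 0.5], [0, 0, 0.4], [0, 0, 0.3], [0, 0, 0]], rotation=[[0, 0, 0], [0, 0, 0], [0, 0, 0], [0, 0, 0], [0, 0, 0], [0, 0, 0], [0, 0, 0], [0, 0, 0], [0, 0, 0], [0, 0, 0], [0, 0, 0], [0, 0, 0]])

```text
clock: 17.25
position: [0.5391, 0.4042, 0.014]
ee_rot: [-2.177, -2.265, 0.0]
force: [-0.0, -0.2, 0.5]
grip_width: 0.0881
finger_force: 0.0
```

Emit:
jog_arm(travel=[[0, 0, 0], [0, 0, 0], [0, 0, 0], [0, 0, 0], [0, 0, 0], [0, 0, 0], [0, 0, 0], [0, 0, 0], [0, 0, 0], [0, 0, 0], [0, 0, 0], [0, 0, 0]], rotation=[[0, 0, 0], [0, 0, 0], [0, 0, 0], [0, 0, 0], [0, 0, 0], [0, 0, 0], [0, 0, 0], [0, 0, 0], [0, 0, 0], [0, 0, 0], [0, 0, 0], [0, 0, 0]], gripper=1)

```text
clock: 18.25
position: [0.5389, 0.4042, 0.0142]
ee_rot: [-2.176, -2.265, 0.0]
force: [0.2, 0.3, -0.0]
grip_width: 0.0137
finger_force: 40.0
```

```bash
python3 -c "
from h import *
st()"
```

```text
t 18.2 row b 0.4086 across a -0.0733 z 0.0142 relyaw 0.110 zaxis [-0.  0.] F [ 0.2  0.3 -0. ] w 0.0137 ff 40.0 j7 -0.60
```

Emit:
jog_arm(travel=[[0, 0, -0.5], [0, 0, -1], [0, 0, -1], [0, 0, -1], [0, 0, -1], [0, 0, -1], [0, 0, -1], [0, 0, -1], [0, 0, -1], [0, 0, -1], [0, 0, -1], [0, 0, -1]], rotation=[[0, 0, 0], [0, 0, 0], [0, 0, 0], [0, 0, 0.55], [0, 0, 0.55], [0, 0, 0], [0, 0, 0], [0, 0, 0], [0, 0, 0], [0, 0, 0], [0, 0, 0], [0, 0, 0]])

```text
clock: 19.25
position: [0.5387, 0.4038, 0.2458]
ee_rot: [-2.298, -2.142, 0.0]
force: [0.1, 0.5, -0.7]
grip_width: 0.0135
finger_force: 40.0
```

Emit:
jog_arm(travel=[[0, 0, -0.5], [-1, 0.25, 0], [-1, 0.25, 0], [-1, 0.25, 0], [-1, 0.25, 0], [-1, 0.25, 0], [-1, 0.25, 0], [-1, 0.25, 0], [-1, 0.25, 0], [-1, 0.25, 0], [-1, 0.25, 0], [-1, 0.25, 0]], rotation=[[0, 0, 0], [0, 0, 0], [0, 0, 0], [0, 0, 0], [0, 0, 0], [0, 0, 0], [0, 0, 0], [0, 0, 0], [0, 0, 0], [0, 0, 0], [0, 0, 0], [0, 0, 0]])

```text
clock: 20.25
position: [0.5782, 0.1797, 0.2541]
ee_rot: [-2.298, -2.142, 0.001]
force: [-0.3, 0.3, -0.6]
grip_width: 0.013
finger_force: 40.0
```

Emit:
jog_arm(travel=[[-1, 0.25, 0], [-1, 0.25, 0], [-1, 0.25, 0], [-0.8, 0.1, 0], [0, 0, 0], [0, 0, 0], [0, 0, 0]], rotation=[[0, 0, 0], [0, 0, 0], [0, 0, 0], [0, 0, 0], [0, 0, 0], [0, 0, 0], [0, 0, 0]])

```text
clock: 20.83
position: [0.5898, 0.1056, 0.2541]
ee_rot: [-2.295, -2.143, -0.001]
force: [-0.2, 0.2, -0.8]
grip_width: 0.0131
finger_force: 40.0
```

```bash
python3 -c "
from h import *
st()"
```

```text
t 20.8 row b 0.1143 across a -0.0017 z 0.2541 relyaw 0.002 zaxis [-0.     0.002] F [-0.2  0.2 -0.8] w 0.0131 ff 40.0 j7 -0.25
```

Emit:
jog_arm(travel=[[-0.1, 0.07, 0.8], [0, 0, 0.8], [0, 0, 0.8], [0, 0, 0.8], [0, 0, 0.8], [0, 0, 0.8], [0, 0, 0.6], [0, 0, 0.4], [0, 0, 0], [0, 0, 0]], rotation=[[0, 0, 0], [0, 0, 0], [0, 0, 0], [0, 0, 0], [0, 0, 0], [0, 0, 0], [0, 0, 0], [0, 0, 0], [0, 0, 0], [0, 0, 0]])

```text
clock: 21.67
position: [0.5914, 0.1029, 0.1382]
ee_rot: [-2.296, -2.144, -0.0]
force: [-0.1, -0.3, -0.5]
grip_width: 0.0134
finger_force: 40.0
```

```bash
python3 -c "
from h import *
st()"
```

```text
t 21.7 row b 0.1117 across a 0.0001 z 0.1382 relyaw 0.001 zaxis [-0.     0.001] F [-0.1 -0.3 -0.5] w 0.0134 ff 40.0 j7 -0.23
```

Emit:
jog_arm(travel=[[0, 0, 0.25], [0, 0, 0.25], [0, 0, 0.2], [0, 0, 0]], rotation=[[0, 0, 0], [0, 0, 0], [0, 0, 0], [0, 0, 0]])

```text
clock: 22.0
position: [0.5911, 0.1018, 0.1236]
ee_rot: [-2.297, -2.142, 0.001]
force: [0.9, 0.9, -0.8]
grip_width: 0.0133
finger_force: 40.0
```

Emit:
jog_arm(travel=[[0, 0, 0.2], [0, 0, 0.2], [0, 0, 0.2], [0, 0, 0]], rotation=[[0, 0, 0], [0, 0, 0], [0, 0, 0], [0, 0, 0]])

```text
clock: 22.33
position: [0.591, 0.1018, 0.1113]
ee_rot: [-2.297, -2.142, 0.001]
force: [-0.3, 0.8, -2.9]
grip_width: 0.013
finger_force: 40.0
```

Emit:
jog_arm(travel=[[0, 0, 0.1], [0, 0, 0]], rotation=[[0, 0, 0], [0, 0, 0]])

```text
clock: 22.5
position: [0.5913, 0.1018, 0.1098]
ee_rot: [-2.298, -2.142, 0.0]
force: [1.0, 0.1, -2.5]
grip_width: 0.0134
finger_force: 40.0
```

Emit:
jog_arm(travel=[[0, 0, 0.1], [0, 0, 0]], rotation=[[0, 0, 0], [0, 0, 0]])

```text
clock: 22.67
position: [0.5914, 0.1021, 0.1095]
ee_rot: [-2.298, -2.142, -0.001]
force: [-3.0, 0.1, 8.4]
grip_width: 0.0135
finger_force: 40.0
```

Emit:
jog_arm(travel=[[0, 0, 0.06], [0, 0, 0]], rotation=[[0, 0, 0], [0, 0, 0]])

```text
clock: 22.83
position: [0.5915, 0.1021, 0.1095]
ee_rot: [-2.298, -2.142, -0.002]
force: [-4.9, 0.5, 17.6]
grip_width: 0.013
finger_force: 40.0
```

Emit:
jog_arm(travel=[[0, 0, -0.12], [0, 0, 0], [0, 0, 0], [0, 0, 0], [0, 0, 0], [0, 0, -0.5], [0, 0, -1], [0, 0, -1], [0, 0, -1], [0, 0, -1], [0, 0, -1], [0, 0, -1]], rotation=[[0, 0, 0], [0, 0, 0], [0, 0, 0], [0, 0, 0], [0, 0, 0], [0, 0, 0], [0, 0, 0], [0, 0, 0], [0, 0, 0], [0, 0, 0], [0, 0, 0], [0, 0, 0]], gripper=0)

```text
clock: 23.83
position: [0.5913, 0.1017, 0.2411]
ee_rot: [2.298, 2.142, 0.0]
force: [1.3, 0.7, 0.3]
grip_width: 0.0879
finger_force: 0.0
```

Emit:
jog_arm(travel=[[-0.97, -0.35, 0], [-0.97, -0.35, 0], [-0.97, -0.35, 0], [-0.97, -0.35, 0], [-0.97, -0.35, 0], [-0.97, -0.35, 0], [-0.97, -0.35, 0], [-0.97, -0.35, 0], [-0.97, -0.35, 0], [-0.97, -0.35, 0], [-0.97, -0.35, 0], [-0.97, -0.35, 0]], rotation=[[0, 0, 0], [0, 0, 0], [0, 0, 0], [0, 0, 0], [0, 0, 0], [0, 0, 0], [0, 0, 0], [0, 0, 0], [0, 0, 0], [0, 0, 0], [0, 0, 0], [0, 0, 0]])

```text
clock: 24.83
position: [0.4909, -0.1255, 0.24]
ee_rot: [2.298, 2.142, 0.001]
force: [0.1, -0.2, 0.4]
grip_width: 0.0881
finger_force: 0.0
```

```bash
python3 mods.py 2 3
```

```text
AttributeError: 'NoneType' object has no attribute 'rint'

The above exception was the direct cause of the following exception:

Traceback (most recent call last):
  File "mods.py", line 10, in <module>
    r,e=fitf(C,ns,[*S[i],.1],.07,.04,.024,24,14,150); print(i,ns,'row,across',rel(r),'relyaw',round(r[2]-YAW,3),e)
        ~~~~^^^^^^^^^^^^^^^^^^^^^^^^^^^^^^^^^^^^^^^^
  File "fit.py", line 22, in fitf
    T={n:target(C[n],proj(C[n],[p0[0],p0[1],z])[0],r,rad,thr) for n in names}
         ~~~~~~^^^^^^^^^^^^^^^^^^^^^^^^^^^^^^^^^^^^^^^^^^^^^^
  File "fit.py", line 12, in target
    return fill(pts,np.zeros(2),sz),o,sz
           ~~~~^^^^^^^^^^^^^^^^^^^^
  File "fit.py", line 5, in fill
    m=np.zeros((sz*K,sz*K),np.uint8); h=cv2.convexHull(((p-o+.5)*K).astype(np.float32)); cv2.fillConvexPoly(m,np.round(h).astype(np.int32),1); return m
                                                                                                              ~~~~~~~~^^^
TypeError: loop of ufunc does not support argument 0 of type NoneType which has no callable rint method
```

```bash
python3 -c "
from ov import *
c=cap('scene');d=cap('top');st()
cv2.imwrite('pics/o5.png',cv2.cvtColor(np.hstack([cv2.resize(c['img'][250:400,70:270],(400,300)),cv2.resize(d['img'][170:320,300:500],(400,300))]),4))
"
```

```text
t 25.0 row b -0.1221 across a -0.0836 z 0.2399 relyaw -0.001 zaxis [0.001 0.   ] F [-0.9  0.1  0.2] w 0.0884 ff 0.0 j7 0.15
```

View pics/o5.png

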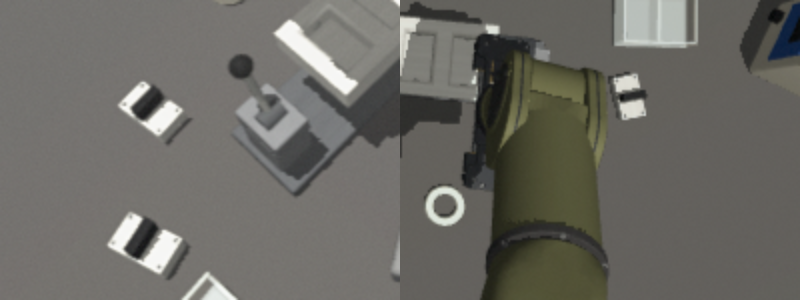

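Emit:
jog_arm(travel=[[-0.97, -0.35, 0], [-0.97, -0.35, 0], [-0.97, -0.35, 0], [-0.97, -0.35, 0], [-0.97, -0.35, 0], [-0.97, -0.35, 0], [-0.97, -0.35, 0], [-0.97, -0.35, 0], [-0.97, -0.35, 0], [0, 0, 1], [0, 0, 1], [0, 0, 0]], rotation=[[0, 0, 0], [0, 0, 0], [0, 0, 0], [0, 0, 0], [0, 0, 0], [0, 0, 0], [0, 0, 0], [0, 0, 0], [0, 0, 0], [0, 0, -0.7], [0, 0, -0.7], [0, 0, 0]])

```text
clock: 26.03
position: [0.4157, -0.292, 0.1969]
ee_rot: [-2.134, -2.298, -0.0]
force: [-0.1, 0.7, -0.3]
grip_width: 0.088
finger_force: 0.0
```

Emit:
jog_arm(travel=[[0, 0, 1], [0, 0, 1], [0, 0, 1], [0, 0, 1], [0, 0, 1], [0, 0, 0], [0, 0, 0]], rotation=[[0, 0, 0], [0, 0, 0], [0, 0, 0], [0, 0, 0], [0, 0, 0], [0, 0, 0], [0, 0, 0]])

```text
clock: 26.62
position: [0.4171, -0.2933, 0.0996]
ee_rot: [-2.141, -2.298, -0.001]
force: [0.1, -0.9, 0.9]
grip_width: 0.0881
finger_force: 0.0
```

```bash
python3 -c "
from h import *
st()"
```

```text
t 26.6 row b -0.2958 across a -0.1461 z 0.0996 relyaw 0.141 zaxis [-0.001  0.001] F [ 0.1 -0.9  0.9] w 0.0881 ff 0.0 j7 0.61
```

Well placed; descend to 0.0125 and grip.

Emit:
jog_arm(travel=[[0, 0, 1], [0, 0, 1], [0, 0, 1], [0, 0, 0.6], [0, 0, 0.5], [0, 0, 0.25], [0, 0, 0], [0, 0, 0]], rotation=[[0, 0, 0], [0, 0, 0], [0, 0, 0], [0, 0, 0], [0, 0, 0], [0, 0, 0], [0, 0, 0], [0, 0, 0]])

```text
clock: 27.28
position: [0.417, -0.2946, 0.0132]
ee_rot: [2.142, 2.297, 0.0]
force: [0.2, -0.4, -0.3]
grip_width: 0.0879
finger_force: 0.0
```

Emit:
jog_arm(travel=[[0, 0, 0], [0, 0, 0], [0, 0, 0], [0, 0, 0], [0, 0, 0], [0, 0, 0], [0, 0, 0], [0, 0, 0], [0, 0, 0], [0, 0, 0], [0, 0, 0], [0, 0, 0]], rotation=[[0, 0, 0], [0, 0, 0], [0, 0, 0], [0, 0, 0], [0, 0, 0], [0, 0, 0], [0, 0, 0], [0, 0, 0], [0, 0, 0], [0, 0, 0], [0, 0, 0], [0, 0, 0]], gripper=1)

```text
clock: 28.28
position: [0.4163, -0.2943, 0.0124]
ee_rot: [-2.142, -2.298, -0.0]
force: [0.9, 0.7, 0.1]
grip_width: 0.0134
finger_force: 40.0
```

```bash
python3 -c "
from h import *
st()"
```

```text
t 28.3 row b -0.2968 across a -0.1468 z 0.0124 relyaw 0.140 zaxis [0. 0.] F [0.9 0.7 0.1] w 0.0134 ff 40.0 j7 0.61
```

Emit:
jog_arm(travel=[[0, 0, -0.5], [0, 0, -1], [0, 0, -1], [0, 0, -1], [0, 0, -1], [0, 0, -1], [0, 0, -1], [0, 0, -1], [0, 0, -1], [0, 0, -1], [0, 0, -1], [0, 0, 0]], rotation=[[0, 0, 0], [0, 0, 0], [0, 0, 0], [0, 0, 0.7], [0, 0, 0.7], [0, 0, 0], [0, 0, 0], [0, 0, 0], [0, 0, 0], [0, 0, 0], [0, 0, 0], [0, 0, 0]])

```text
clock: 29.28
position: [0.4178, -0.2955, 0.2263]
ee_rot: [2.293, 2.137, 0.003]
force: [0.4, -1.1, -0.9]
grip_width: 0.0132
finger_force: 40.0
```

Emit:
jog_arm(travel=[[1, 0.56, 0], [1, 0.56, 0], [1, 0.56, 0], [1, 0.56, 0], [1, 0.56, 0], [1, 0.56, 0], [1, 0.56, 0], [1, 0.56, 0], [1, 0.56, 0], [1, 0.56, 0], [1, 0.56, 0], [1, 0.56, 0]], rotation=[[0, 0, 0], [0, 0, 0], [0, 0, 0], [0, 0, 0], [0, 0, 0], [0, 0, 0], [0, 0, 0], [0, 0, 0], [0, 0, 0], [0, 0, 0], [0, 0, 0], [0, 0, 0]])

```text
clock: 30.28
position: [0.5667, -0.0632, 0.2218]
ee_rot: [-2.297, -2.141, 0.002]
force: [-0.4, 0.5, -0.5]
grip_width: 0.0134
finger_force: 40.0
```

Emit:
jog_arm(travel=[[0.95, 0.6, 0], [0, 0, 1], [0, 0, 1], [0, 0, 0], [0, 0, 0]], rotation=[[0, 0, 0], [0, 0, 0], [0, 0, 0], [0, 0, 0], [0, 0, 0]])

```text
clock: 30.7
position: [0.579, -0.0462, 0.1815]
ee_rot: [-2.296, -2.141, 0.004]
force: [0.4, 0.6, 0.2]
grip_width: 0.0132
finger_force: 40.0
```

```bash
python3 -c "
from h import *
st()"
```

```text
t 30.7 row b -0.0380 across a -0.0019 z 0.1815 relyaw -0.000 zaxis [-0.004  0.   ] F [0.4 0.6 0.2] w 0.0132 ff 40.0 j7 0.02
```

Emit:
jog_arm(travel=[[0.04, 0.07, 0.6], [0, 0, 0.6], [0, 0, 0.5], [0, 0, 0.4], [0, 0, 0.2], [0, 0, 0]], rotation=[[0, 0, 0], [0, 0, 0], [0, 0, 0], [0, 0, 0], [0, 0, 0], [0, 0, 0]])

```text
clock: 31.2
position: [0.5814, -0.0456, 0.1356]
ee_rot: [-2.297, -2.141, 0.002]
force: [-0.7, 0.1, -1.6]
grip_width: 0.0136
finger_force: 40.0
```

Emit:
jog_arm(travel=[[0, 0, 0.25], [0, 0, 0.25], [0, 0, 0.1], [0, 0, 0]], rotation=[[0, 0, 0], [0, 0, 0], [0, 0, 0], [0, 0, 0]])

```text
clock: 31.53
position: [0.5816, -0.0455, 0.124]
ee_rot: [-2.297, -2.142, 0.001]
force: [0.6, 0.2, -1.3]
grip_width: 0.0134
finger_force: 40.0
```

Emit:
jog_arm(travel=[[0, 0, 0.2], [0, 0, 0.2], [0, 0, 0.2], [0, 0, 0]], rotation=[[0, 0, 0], [0, 0, 0], [0, 0, 0], [0, 0, 0]])

```text
clock: 31.87
position: [0.5813, -0.0454, 0.1115]
ee_rot: [-2.297, -2.142, 0.002]
force: [0.5, -0.3, -2.3]
grip_width: 0.0133
finger_force: 40.0
```

Emit:
jog_arm(travel=[[0, 0, 0.15], [0, 0, 0.1], [0, 0, 0]], rotation=[[0, 0, 0], [0, 0, 0], [0, 0, 0]])

```text
clock: 32.12
position: [0.5821, -0.0453, 0.1085]
ee_rot: [2.298, 2.142, 0.001]
force: [-2.6, 0.9, 9.1]
grip_width: 0.0132
finger_force: 40.0
```

Emit:
jog_arm(travel=[[0, 0, 0.07], [0, 0, 0]], rotation=[[0, 0, 0], [0, 0, 0]])

```text
clock: 32.28
position: [0.5821, -0.0453, 0.1084]
ee_rot: [2.298, 2.142, 0.002]
force: [-6.9, 1.9, 19.8]
grip_width: 0.0134
finger_force: 40.0
```

Emit:
jog_arm(travel=[[0, 0, -0.12], [0, 0, 0], [0, 0, 0], [0, 0, 0], [0, 0, 0], [0, 0, -0.5], [0, 0, -1], [0, 0, -1], [0, 0, -1], [0, 0, -1], [0, 0, -1], [0, 0, -1]], rotation=[[0, 0, 0], [0, 0, 0], [0, 0, 0], [0, 0, 0], [0, 0, 0], [0, 0, 0], [0, 0, 0], [0, 0, 0], [0, 0, 0], [0, 0, 0], [0, 0, 0], [0, 0, 0]], gripper=0)

```text
clock: 33.28
position: [0.5818, -0.0456, 0.24]
ee_rot: [2.298, 2.142, 0.0]
force: [0.5, -0.6, 0.4]
grip_width: 0.088
finger_force: 0.0
```

```bash
python3 mods.py 3
```

```text
3 ['top'] row,across [-0.3939 -0.0225] relyaw 0.283 0.034
3 ['scene'] row,across [-0.3943 -0.0204] relyaw 0.3 0.09
t 33.4 row b -0.0372 across a 0.0033 z 0.2421 relyaw -0.000 zaxis [ 0.007 -0.   ] F [ 0.2  0.  -0.4] w 0.0883 ff 0.0 j7 0.01
```

Emit:
jog_arm(travel=[[-0.99, -0.07, 0], [-0.99, -0.07, 0], [-0.99, -0.07, 0], [-0.99, -0.07, 0], [-0.99, -0.07, 0], [-0.99, -0.07, 0], [-0.99, -0.07, 0], [-0.99, -0.07, 0], [-0.99, -0.07, 0], [-0.99, -0.07, 0], [-0.99, -0.07, 0], [-0.99, -0.07, 0]], rotation=[[0, 0, 0], [0, 0, 0], [0, 0, 0], [0, 0, 0], [0, 0, 0], [0, 0, 0], [0, 0, 0], [0, 0, 0], [0, 0, 0], [0, 0, 0], [0, 0, 0], [0, 0, 0]])

```text
clock: 34.38
position: [0.5478, -0.282, 0.2376]
ee_rot: [-2.297, -2.141, 0.001]
force: [0.3, 0.2, 0.3]
grip_width: 0.0882
finger_force: 0.0
```

Emit:
jog_arm(travel=[[-0.99, -0.07, 0], [-0.99, -0.07, 0], [-0.99, -0.07, 0], [-0.99, -0.07, 0], [-0.99, -0.07, 0], [-0.99, -0.07, 0], [0, 0, 0], [0, 0, 1], [0, 0, 1], [0, 0, 0], [0, 0, 0]], rotation=[[0, 0, 0], [0, 0, 0], [0, 0, 0], [0, 0, 0], [0, 0, 0], [0, 0, 0], [0, 0, -0.9], [0, 0, -1], [0, 0, -1], [0, 0, 0], [0, 0, 0]])

```text
clock: 35.3
position: [0.5308, -0.3986, 0.197]
ee_rot: [-1.965, -2.446, -0.0]
force: [0.8, 0.2, 0.9]
grip_width: 0.088
finger_force: 0.0
```

```bash
python3 -c "
from h import *
st()"
```

```text
t 35.3 row b -0.3928 across a -0.0253 z 0.1970 relyaw 0.287 zaxis [-0.003  0.002] F [0.8 0.2 0.9] w 0.0880 ff 0.0 j7 0.80
```

Emit:
jog_arm(travel=[[-0.07, 0.08, 1], [0, 0, 1], [0, 0, 1], [0, 0, 1], [0, 0, 1], [0, 0, 1], [0, 0, 1], [0, 0, 1], [0, 0, 0.5], [0, 0, 0.4], [0, 0, 0.3], [0, 0, 0]], rotation=[[0, 0, 0], [0, 0, 0], [0, 0, 0], [0, 0, 0], [0, 0, 0], [0, 0, 0], [0, 0, 0], [0, 0, 0], [0, 0, 0], [0, 0, 0], [0, 0, 0], [0, 0, 0]])

```text
clock: 36.3
position: [0.5337, -0.4002, 0.0141]
ee_rot: [-1.965, -2.451, 0.0]
force: [-0.2, -0.2, 1.2]
grip_width: 0.0881
finger_force: 0.0
```

Emit:
jog_arm(travel=[[0, 0, 0], [0, 0, 0], [0, 0, 0], [0, 0, 0], [0, 0, 0], [0, 0, 0], [0, 0, 0], [0, 0, 0], [0, 0, 0], [0, 0, 0], [0, 0, 0], [0, 0, 0]], rotation=[[0, 0, 0], [0, 0, 0], [0, 0, 0], [0, 0, 0], [0, 0, 0], [0, 0, 0], [0, 0, 0], [0, 0, 0], [0, 0, 0], [0, 0, 0], [0, 0, 0], [0, 0, 0]], gripper=1)

```text
clock: 37.3
position: [0.5338, -0.4002, 0.0144]
ee_rot: [1.964, 2.452, 0.0]
force: [-0.1, -0.2, 0.2]
grip_width: 0.0137
finger_force: 40.0
```

```bash
python3 -c "
from h import *
st()"
```

```text
t 37.3 row b -0.3943 across a -0.0222 z 0.0144 relyaw 0.290 zaxis [0. 0.] F [-0.1 -0.2  0.2] w 0.0137 ff 40.0 j7 0.79
```

Emit:
jog_arm(travel=[[0, 0, -0.5], [0, 0, -1], [0, 0, -1], [0, 0, -1], [0, 0, -1], [0, 0, -1], [0, 0, -1], [0, 0, -1], [0, 0, -1], [0, 0, -1], [0, 0, -1], [0, 0, -0.5]], rotation=[[0, 0, 0], [0, 0, 0], [0, 0, 0], [0, 0, 0.7], [0, 0, 0.7], [0, 0, 0.7], [0, 0, 0.8], [0, 0, 0], [0, 0, 0], [0, 0, 0], [0, 0, 0], [0, 0, 0]])

```text
clock: 38.3
position: [0.5345, -0.4009, 0.2377]
ee_rot: [2.295, 2.14, 0.001]
force: [-0.2, -1.0, -0.1]
grip_width: 0.013
finger_force: 40.0
```

Emit:
jog_arm(travel=[[0.95, 0.08, 0], [0.95, 0.08, 0], [0.95, 0.08, 0], [0.95, 0.08, 0], [0.95, 0.08, 0], [0.95, 0.08, 0], [0.95, 0.08, 0], [0.95, 0.08, 0], [0.95, 0.08, 0], [0.95, 0.08, 0], [0.95, 0.08, 0], [0.95, 0.08, 0]], rotation=[[0, 0, 0], [0, 0, 0], [0, 0, 0], [0, 0, 0], [0, 0, 0], [0, 0, 0], [0, 0, 0], [0, 0, 0], [0, 0, 0], [0, 0, 0], [0, 0, 0], [0, 0, 0]])

```text
clock: 39.3
position: [0.5684, -0.1731, 0.2343]
ee_rot: [-2.297, -2.142, 0.0]
force: [1.0, -0.8, -1.7]
grip_width: 0.0128
finger_force: 40.0
```

Emit:
jog_arm(travel=[[0.92, 0.08, 0], [0.92, 0.08, 0], [0.92, 0.08, 0], [0, 0, 1], [0, 0, 1], [0, 0, 0], [0, 0, 0]], rotation=[[0, 0, 0], [0, 0, 0], [0, 0, 0], [0, 0, 0], [0, 0, 0], [0, 0, 0], [0, 0, 0]])

```text
clock: 39.88
position: [0.5764, -0.1193, 0.1938]
ee_rot: [-2.296, -2.141, 0.003]
force: [-0.1, -0.1, -1.5]
grip_width: 0.0132
finger_force: 40.0
```

```bash
python3 -c "
from h import *
st()"
```

```text
t 39.9 row b -0.1110 across a 0.0007 z 0.1938 relyaw -0.000 zaxis [-0.003  0.   ] F [-0.1 -0.1 -1.5] w 0.0132 ff 40.0 j7 0.15
```

Emit:
jog_arm(travel=[[0, -0.07, 0.7], [0, 0, 0.7], [0, 0, 0.6], [0, 0, 0.5], [0, 0, 0.3], [0, 0, 0]], rotation=[[0, 0, 0], [0, 0, 0], [0, 0, 0], [0, 0, 0], [0, 0, 0], [0, 0, 0]])

```text
clock: 40.38
position: [0.5757, -0.1195, 0.1379]
ee_rot: [-2.297, -2.141, 0.001]
force: [0.5, -0.1, -0.9]
grip_width: 0.0132
finger_force: 40.0
```

Emit:
jog_arm(travel=[[0, 0, 0.25], [0, 0, 0.25], [0, 0, 0.1], [0, 0, 0]], rotation=[[0, 0, 0], [0, 0, 0], [0, 0, 0], [0, 0, 0]])

```text
clock: 40.72
position: [0.5758, -0.1193, 0.1261]
ee_rot: [-2.297, -2.142, 0.0]
force: [0.4, -0.1, -1.2]
grip_width: 0.013
finger_force: 40.0
```

Emit:
jog_arm(travel=[[0, 0, 0.2], [0, 0, 0.2], [0, 0, 0.2], [0, 0, 0]], rotation=[[0, 0, 0], [0, 0, 0], [0, 0, 0], [0, 0, 0]])

```text
clock: 41.05
position: [0.5757, -0.1193, 0.1135]
ee_rot: [-2.297, -2.142, 0.001]
force: [0.2, 0.0, -3.4]
grip_width: 0.0134
finger_force: 40.0
```

Emit:
jog_arm(travel=[[0, 0, 0.15], [0, 0, 0.1], [0, 0, 0]], rotation=[[0, 0, 0], [0, 0, 0], [0, 0, 0]])

```text
clock: 41.3
position: [0.5765, -0.1192, 0.1108]
ee_rot: [2.297, 2.142, 0.002]
force: [-2.8, 1.7, 10.8]
grip_width: 0.0134
finger_force: 40.0
```

Press to ~20 N, release, rise and head over to the knob.

Emit:
jog_arm(travel=[[0, 0, 0.06], [0, 0, 0]], rotation=[[0, 0, 0], [0, 0, 0]])

```text
clock: 41.47
position: [0.5765, -0.1192, 0.1107]
ee_rot: [2.297, 2.142, 0.002]
force: [-5.1, 2.5, 19.5]
grip_width: 0.0133
finger_force: 40.0
```

Emit:
jog_arm(travel=[[0, 0, -0.12], [0, 0, 0], [0, 0, 0], [0, 0, 0], [0, 0, 0], [0, 0, -0.5], [0, 0, -1], [0, 0, -1], [0, 0, -1], [0, 0, -1], [0, 0, -1], [0, 0, -1]], rotation=[[0, 0, 0], [0, 0, 0], [0, 0, 0], [0, 0, 0], [0, 0, 0], [0, 0, 0], [0, 0, 0], [0, 0, 0], [0, 0, 0], [0, 0, 0], [0, 0, 0], [0, 0, 0]], gripper=0)

```text
clock: 42.47
position: [0.5758, -0.1194, 0.2422]
ee_rot: [2.298, 2.142, 0.0]
force: [0.6, 0.1, 0.0]
grip_width: 0.088
finger_force: 0.0
```

Emit:
jog_arm(travel=[[0, -1, -1], [0, -1, -1], [0, -1, -1], [0, -1, 0], [0, -1, 0], [0, -1, 0], [0, -1, 0], [0, -1, 0], [0, -1, 0], [0, 0, 0], [0, 0, 0]], rotation=[[0, 0, 0], [0, 0, 0], [0, 0, 0], [0, 0, 0], [0, 0, 0], [0, 0, 0], [0, 0, 0], [0, 0, 0], [0, 0, 0], [0, 0, 0], [0, 0, 0]])

```text
clock: 43.38
position: [0.3962, -0.1069, 0.3013]
ee_rot: [2.298, 2.141, 0.001]
force: [1.1, -0.3, -0.1]
grip_width: 0.0883
finger_force: 0.0
```

```bash
python3 -c "
from ov import *
c=cap('scene','s5.png');d=cap('top','t5.png');st()
cv2.imwrite('pics/o6.png',cv2.cvtColor(np.hstack([cv2.resize(c['img'][160:340,180:350],(378,400)),cv2.resize(d['img'][150:240,200:390],(422,200)).repeat(2,0)]),4))
# knob/post circles in top: bright blobs on dark disc
I=d['img'][165:215,210:252].astype(int); m=((I.min(2)>110)).astype(np.uint8)
n,l,s,ce=cv2.connectedComponentsWithStats(m)
for i in range(1,n): print(s[i,4],ce[i]+[210,165],rel(onz(d,ce[i]+[210,165],.219)[0]))
print('expect post', proj(d,[.623,.176,.219]))
"
```

```text
t 43.5 row b -0.1111 across a -0.1783 z 0.3011 relyaw 0.000 zaxis [ 0.002 -0.   ] F [-0.3  0.4 -0.1] w 0.0884 ff 0.0 j7 0.15
80 [249.1125 181.0625] [0.1409 0.0199]
22 [233.09090909 177.09090909] [0.1867 0.0267]
40 [228.975 187.675] [ 0.195  -0.0041]
1 [245. 185.] [0.1512 0.0078]
134 [247.62686567 203.10447761] [ 0.1387 -0.042 ]
2 [220.  205.5] [ 0.2147 -0.0562]
expect post [[233.03225497 177.14561259]]
```

View pics/o6.png

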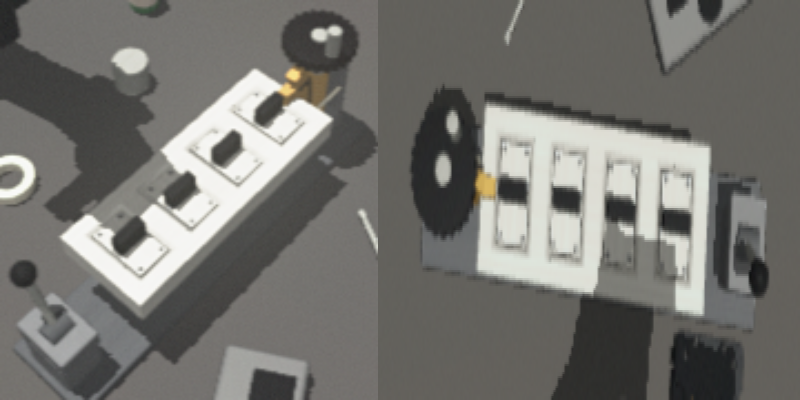

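Emit:
jog_arm(travel=[[0.99, 0.68, 0], [0.99, 0.68, 0], [0.99, 0.68, 0], [0.99, 0.68, 0], [0.99, 0.68, 0], [0.99, 0.68, 0], [0.99, 0.68, 0], [0.99, 0.68, 0], [0.99, 0.68, 0], [0.99, 0.68, 0], [0.99, 0.68, 0], [0.99, 0.68, 0]], rotation=[[0, 0, 0], [0, 0, 0], [0, 0, 0], [0, 0, 0], [0, 0, 0], [0, 0, 0], [0, 0, 0], [0, 0, 0], [0, 0, 0], [0, 0, 0], [0, 0, 0], [0, 0, 0]])

```text
clock: 44.48
position: [0.5776, 0.1205, 0.3002]
ee_rot: [2.297, 2.143, 0.001]
force: [0.0, -0.5, -1.1]
grip_width: 0.0884
finger_force: 0.0
```

Emit:
jog_arm(travel=[[0.99, 0.68, 0], [0.99, 0.68, 0], [0.99, 0.68, 0], [0, 0, 1], [0, 0, 1], [0, 0, 0], [0, 0, 0], [0, 0, 0]], rotation=[[0, 0, 0], [0, 0, 0], [0, 0, 0], [0, 0, 0], [0, 0, 0], [0, 0, 0], [0, 0, 0], [0, 0, 0]])

```text
clock: 45.15
position: [0.6217, 0.1753, 0.2614]
ee_rot: [2.298, 2.142, 0.002]
force: [0.4, 0.5, 0.5]
grip_width: 0.0882
finger_force: 0.0
```

```bash
python3 -c "
from h import *
st()
p=np.radians(-26.4)-np.radians(15)*np.arange(13)
d=np.diff(np.c_[np.sin(p),np.cos(p)],axis=0)*.03/.02
print([[float(x),float(y),0] for x,y in np.round(d,2)])
"
```

```text
t 45.1 row b 0.1861 across a 0.0253 z 0.2614 relyaw -0.000 zaxis [0.001 0.   ] F [0.4 0.5 0.5] w 0.0882 ff 0.0 j7 -0.35
[[-0.33, -0.22, 0], [-0.26, -0.3, 0], [-0.17, -0.35, 0], [-0.08, -0.38, 0], [0.03, -0.39, 0], [0.13, -0.37, 0], [0.22, -0.33, 0], [0.3, -0.26, 0], [0.35, -0.17, 0], [0.38, -0.08, 0], [0.39, 0.03, 0], [0.37, 0.13, 0]]
```

Emit:
jog_arm(travel=[[0.03, 0.05, 0.8], [0, 0, 0.8], [0, 0, 0.8], [0, 0, 0.8], [0, 0, 0.7], [0, 0, 0.4], [0, 0, 0.2], [0, 0, 0], [0, 0, 0]], rotation=[[0, 0, 0], [0, 0, 0], [0, 0, 0], [0, 0, 0], [0, 0, 0], [0, 0, 0], [0, 0, 0], [0, 0, 0], [0, 0, 0]])

```text
clock: 45.9
position: [0.6226, 0.1759, 0.1717]
ee_rot: [2.297, 2.142, 0.003]
force: [-0.2, 0.4, 0.1]
grip_width: 0.0883
finger_force: 0.0
```

Emit:
jog_arm(travel=[[0, 0, 0], [0, 0, 0], [0, 0, 0], [0, 0, 0], [0, 0, 0], [0, 0, 0], [0, 0, 0], [0, 0, 0], [0, 0, 0], [0, 0, 0], [0, 0, 0], [0, 0, 0]], rotation=[[0, 0, 0], [0, 0, 0], [0, 0, 0], [0, 0, 0], [0, 0, 0], [0, 0, 0], [0, 0, 0], [0, 0, 0], [0, 0, 0], [0, 0, 0], [0, 0, 0], [0, 0, 0]], gripper=1, newtons=30)

```text
clock: 46.9
position: [0.6232, 0.1756, 0.1707]
ee_rot: [2.297, 2.141, 0.004]
force: [4.2, 1.3, -1.7]
grip_width: 0.0148
finger_force: 30.0
```

```bash
python3 -c "
from h import *
st()
"
```

```text
t 46.9 row b 0.1865 across a 0.0267 z 0.1707 relyaw -0.000 zaxis [0.003 0.   ] F [ 4.2  1.3 -1.7] w 0.0148 ff 30.0 j7 -0.34
```

Post gripped (16 mm). Lead a half turn clockwise and check.

Emit:
jog_arm(travel=[[-0.33, -0.22, 0], [-0.26, -0.3, 0], [-0.17, -0.35, 0], [-0.08, -0.38, 0], [0.03, -0.39, 0], [0.13, -0.37, 0], [0.22, -0.33, 0], [0.3, -0.26, 0], [0.35, -0.17, 0], [0.38, -0.08, 0], [0.39, 0.03, 0], [0.37, 0.13, 0]], rotation=[[0, 0, 0], [0, 0, 0], [0, 0, 0], [0, 0, 0], [0, 0, 0], [0, 0, 0], [0, 0, 0], [0, 0, 0], [0, 0, 0], [0, 0, 0], [0, 0, 0], [0, 0, 0]])

```text
clock: 47.9
position: [0.5699, 0.2032, 0.1707]
ee_rot: [2.297, 2.138, -0.005]
force: [3.0, -5.5, -1.3]
grip_width: 0.0151
finger_force: 30.0
```

```bash
python3 -c "
from h import *
st()
"
```

```text
t 47.9 row b 0.2102 across a -0.0283 z 0.1707 relyaw -0.001 zaxis [ 0.    -0.005] F [ 3.  -5.5 -1.3] w 0.0151 ff 30.0 j7 -0.41
```

Emit:
jog_arm(travel=[[0.33, 0.22, 0], [0.26, 0.3, 0], [0.17, 0.35, 0], [0.08, 0.38, 0], [-0.03, 0.39, 0], [-0.13, 0.37, 0], [-0.22, 0.33, 0], [-0.3, 0.26, 0], [-0.35, 0.17, 0], [-0.38, 0.08, 0], [-0.39, -0.03, 0], [-0.37, -0.13, 0]], rotation=[[0, 0, 0], [0, 0, 0], [0, 0, 0], [0, 0, 0], [0, 0, 0], [0, 0, 0], [0, 0, 0], [0, 0, 0], [0, 0, 0], [0, 0, 0], [0, 0, 0], [0, 0, 0]])

```text
clock: 48.9
position: [0.6229, 0.1748, 0.1707]
ee_rot: [2.298, 2.141, 0.003]
force: [1.2, 4.1, 0.4]
grip_width: 0.0152
finger_force: 30.0
```

Emit:
jog_arm(travel=[[-0.33, -0.22, 0], [-0.26, -0.3, 0], [-0.17, -0.35, 0], [-0.08, -0.38, 0], [0.03, -0.39, 0], [0.13, -0.37, 0], [0.22, -0.33, 0], [0.3, -0.26, 0], [0.35, -0.17, 0], [0.38, -0.08, 0], [0.39, 0.03, 0], [0.37, 0.13, 0]], rotation=[[0, 0, 0], [0, 0, 0], [0, 0, 0], [0, 0, 0], [0, 0, 0], [0, 0, 0], [0, 0, 0], [0, 0, 0], [0, 0, 0], [0, 0, 0], [0, 0, 0], [0, 0, 0]])

```text
clock: 49.9
position: [0.5694, 0.2017, 0.1706]
ee_rot: [2.298, 2.137, -0.008]
force: [0.1, -4.6, 1.3]
grip_width: 0.0149
finger_force: 30.0
```

```bash
python3 -c "
from h import *
st()
"
```

```text
t 49.9 row b 0.2087 across a -0.0288 z 0.1706 relyaw -0.002 zaxis [-0.001 -0.006] F [ 0.1 -4.6  1.3] w 0.0149 ff 30.0 j7 -0.41
```

Emit:
jog_arm(travel=[[0.36, 0.23, 0], [0.29, 0.31, 0], [0.18, 0.36, 0], [0.08, 0.38, 0], [-0.03, 0.39, 0], [-0.13, 0.37, 0], [-0.22, 0.33, 0], [-0.3, 0.26, 0], [-0.35, 0.17, 0], [-0.38, 0.08, 0], [-0.39, -0.03, 0], [-0.37, -0.13, 0]], rotation=[[0, 0, 0], [0, 0, 0], [0, 0, 0], [0, 0, 0], [0, 0, 0], [0, 0, 0], [0, 0, 0], [0, 0, 0], [0, 0, 0], [0, 0, 0], [0, 0, 0], [0, 0, 0]])

```text
clock: 50.9
position: [0.6241, 0.1769, 0.1707]
ee_rot: [2.297, 2.141, 0.005]
force: [2.4, 3.7, -0.8]
grip_width: 0.0148
finger_force: 30.0
```

Emit:
jog_arm(travel=[[-0.33, -0.22, 0], [-0.26, -0.3, 0], [-0.17, -0.35, 0], [-0.08, -0.38, 0], [0.03, -0.39, 0], [0.13, -0.37, 0], [0.22, -0.33, 0], [0.3, -0.26, 0], [0.35, -0.17, 0], [0.38, -0.08, 0], [0.39, 0.03, 0], [0.37, 0.13, 0]], rotation=[[0, 0, 0], [0, 0, 0], [0, 0, 0], [0, 0, 0], [0, 0, 0], [0, 0, 0], [0, 0, 0], [0, 0, 0], [0, 0, 0], [0, 0, 0], [0, 0, 0], [0, 0, 0]])

```text
clock: 51.9
position: [0.5703, 0.204, 0.1706]
ee_rot: [2.297, 2.138, -0.006]
force: [2.6, -5.8, 0.6]
grip_width: 0.0151
finger_force: 30.0
```

Emit:
jog_arm(travel=[[0.34, 0.23, 0], [0.28, 0.31, 0], [0.18, 0.35, 0], [0.08, 0.38, 0], [-0.03, 0.39, 0], [-0.13, 0.37, 0], [-0.22, 0.33, 0], [-0.3, 0.26, 0], [-0.35, 0.17, 0], [-0.38, 0.08, 0], [-0.39, -0.03, 0], [-0.37, -0.13, 0]], rotation=[[0, 0, 0], [0, 0, 0], [0, 0, 0], [0, 0, 0], [0, 0, 0], [0, 0, 0], [0, 0, 0], [0, 0, 0], [0, 0, 0], [0, 0, 0], [0, 0, 0], [0, 0, 0]])

```text
clock: 52.9
position: [0.6243, 0.1774, 0.1707]
ee_rot: [2.297, 2.141, 0.004]
force: [3.1, 2.6, 0.1]
grip_width: 0.0149
finger_force: 30.0
```

Emit:
jog_arm(travel=[[-0.33, -0.22, 0], [-0.26, -0.3, 0], [-0.17, -0.35, 0], [-0.08, -0.38, 0], [0.03, -0.39, 0], [0.13, -0.37, 0], [0.22, -0.33, 0], [0.3, -0.26, 0], [0.35, -0.17, 0], [0.38, -0.08, 0], [0.39, 0.03, 0], [0.37, 0.13, 0]], rotation=[[0, 0, 0], [0, 0, 0], [0, 0, 0], [0, 0, 0], [0, 0, 0], [0, 0, 0], [0, 0, 0], [0, 0, 0], [0, 0, 0], [0, 0, 0], [0, 0, 0], [0, 0, 0]])

```text
clock: 53.9
position: [0.5713, 0.2061, 0.1706]
ee_rot: [2.296, 2.139, -0.004]
force: [5.0, -6.8, -0.1]
grip_width: 0.0151
finger_force: 30.0
```

Emit:
jog_arm(travel=[[0.34, 0.23, 0], [0.28, 0.31, 0], [0.18, 0.35, 0], [0.08, 0.38, 0], [-0.03, 0.39, 0], [-0.13, 0.37, 0], [-0.22, 0.33, 0], [-0.3, 0.26, 0], [-0.35, 0.17, 0], [0, 0, 0], [0, 0, 0], [0, 0, 0]], rotation=[[0, 0, 0], [0, 0, 0], [0, 0, 0], [0, 0, 0], [0, 0, 0], [0, 0, 0], [0, 0, 0], [0, 0, 0], [0, 0, 0], [0, 0, 0], [0, 0, 0], [0, 0, 0]])

```text
clock: 54.9
position: [0.6257, 0.2013, 0.1706]
ee_rot: [-2.297, -2.142, 0.002]
force: [-1.9, -0.4, 4.3]
grip_width: 0.0148
finger_force: 30.0
```

```bash
python3 -c "
from ov import *
st()
C={'scene':cap('scene')}
for ns in(['scene'],):
    for thr in (180,190,200): print(thr,*fitf(C,ns,[CX,CY,YAW,.25],.116,.31,.12,80,40,thr))
"
```

```text
t 54.9 row b 0.2122 across a 0.0274 z 0.1706 relyaw 0.000 zaxis [-0.001 -0.001] F [-1.9 -0.4  4.3] w 0.0148 ff 30.0 j7 -0.37
180 [ 0.5844 -0.0088 -0.0812  0.2414] 0.023
190 [ 0.5841 -0.0087 -0.0725  0.2428] 0.021
200 [ 0.5844 -0.0086 -0.081   0.2437] 0.02
```

Emit:
jog_arm(travel=[[-0.38, 0.1, 0], [-0.34, 0.02, 0], [0, 0, 0], [0, 0, 0]], rotation=[[0, 0, 0], [0, 0, 0], [0, 0, 0], [0, 0, 0]])

```text
clock: 55.28
position: [0.6271, 0.1853, 0.1706]
ee_rot: [-2.299, -2.141, 0.004]
force: [-5.9, -0.3, 6.0]
grip_width: 0.0149
finger_force: 30.0
```

Emit:
jog_arm(travel=[[0, 0, 0], [0, 0, 0], [0, 0, 0], [0, 0, 0], [0, 0, -0.5], [0, 0, -1], [0, 0, -1], [0, 0, -1], [0, 0, 0]], rotation=[[0, 0, 0], [0, 0, 0], [0, 0, 0], [0, 0, 0], [0, 0, 0], [0, 0, 0], [0, 0, 0], [0, 0, 0], [0, 0, 0]], gripper=0)

```text
clock: 56.03
position: [0.6311, 0.1873, 0.2457]
ee_rot: [2.295, 2.139, 0.013]
force: [0.3, 0.3, 0.6]
grip_width: 0.073
finger_force: 0.0
```

```bash
python3 -c "
from ov import *
st()
"
```

```text
t 56.0 row b 0.1987 across a 0.0338 z 0.2457 relyaw -0.000 zaxis [0.009 0.003] F [0.3 0.3 0.6] w 0.0730 ff 0.0 j7 -0.36
```

Emit:
jog_arm(travel=[[-0.92, -0.53, 0], [-0.92, -0.53, 0], [-0.92, -0.53, 0], [-0.92, -0.53, 0], [-0.92, -0.53, 0], [-0.92, -0.53, 0], [-0.92, -0.53, 0], [0, 0, 0.5], [0, 0, 0.5], [0, 0, 0.5], [0, 0, 0], [0, 0, 0]], rotation=[[0, 0, 0], [0, 0, 0], [0, 0, 0], [0, 0, 0], [0, 0, 0], [0, 0, 0], [0, 0, 0], [0, 0, 0], [0, 0, 0], [0, 0, 0], [0, 0, 0], [0, 0, 0]], gripper=1)

```text
clock: 57.03
position: [0.5447, 0.0636, 0.21]
ee_rot: [-2.297, -2.142, 0.002]
force: [0.1, -0.1, 0.5]
grip_width: 0.0005
finger_force: 0.0
```

Emit:
jog_arm(travel=[[0, 0, 0.8], [0, 0, 0.8], [0, 0, 0.8], [0, 0, 0.8], [0, 0, 0.8], [0, 0, 0.6], [0, 0, 0.4], [0, 0, 0.2], [0, 0, 0], [0, 0, 0], [0, 0, 0]], rotation=[[0, 0, 0], [0, 0, 0], [0, 0, 0], [0, 0, 0], [0, 0, 0], [0, 0, 0], [0, 0, 0], [0, 0, 0], [0, 0, 0], [0, 0, 0], [0, 0, 0]])

```text
clock: 57.95
position: [0.5457, 0.0636, 0.1074]
ee_rot: [2.297, 2.142, 0.002]
force: [0.1, -1.1, -0.1]
grip_width: 0.0008
finger_force: 0.0
```

```bash
python3 -c "
from ov import *
st()
"
```

```text
t 58.0 row b 0.0692 across a -0.0428 z 0.1074 relyaw 0.000 zaxis [0.002 0.   ] F [ 0.1 -1.1 -0.1] w 0.0008 ff 0.0 j7 -0.18
```

Emit:
jog_arm(travel=[[0, 0, 0.4], [0, 0, 0.3], [0, 0, 0.1], [0, 0, 0]], rotation=[[0, 0, 0], [0, 0, 0], [0, 0, 0], [0, 0, 0]])

```text
clock: 58.28
position: [0.5443, 0.0634, 0.0898]
ee_rot: [-2.297, -2.142, 0.002]
force: [-0.4, -0.5, 0.4]
grip_width: 0.0002
finger_force: 0.0
```

Emit:
jog_arm(travel=[[0, 0, 0.1], [0, 0, 0.1], [0, 0, 0]], rotation=[[0, 0, 0], [0, 0, 0], [0, 0, 0]])

```text
clock: 58.53
position: [0.5448, 0.0634, 0.0863]
ee_rot: [-2.298, -2.142, 0.0]
force: [-0.5, -0.5, -0.4]
grip_width: 0.0001
finger_force: 0.0
```

Emit:
jog_arm(travel=[[0, 0, 0.1], [0, 0, 0]], rotation=[[0, 0, 0], [0, 0, 0]])

```text
clock: 58.7
position: [0.5449, 0.0635, 0.0844]
ee_rot: [-2.298, -2.142, 0.0]
force: [0.2, 0.6, 0.6]
grip_width: 0.0002
finger_force: 0.0
```

Emit:
jog_arm(travel=[[0, 0, 0.08], [0, 0, 0]], rotation=[[0, 0, 0], [0, 0, 0]])

```text
clock: 58.87
position: [0.5449, 0.0635, 0.0828]
ee_rot: [-2.298, -2.142, 0.0]
force: [-0.4, -0.5, -0.7]
grip_width: 0.0003
finger_force: 0.0
```

Emit:
jog_arm(travel=[[0, 0, 0.08], [0, 0, 0]], rotation=[[0, 0, 0], [0, 0, 0]])

```text
clock: 59.03
position: [0.5449, 0.0635, 0.0812]
ee_rot: [-2.298, -2.142, 0.0]
force: [0.2, -0.3, 0.5]
grip_width: 0.0004
finger_force: 0.0
```

Emit:
jog_arm(travel=[[0, 0, 0.08], [0, 0, 0]], rotation=[[0, 0, 0], [0, 0, 0]])

```text
clock: 59.2
position: [0.5448, 0.0635, 0.0796]
ee_rot: [-2.298, -2.142, 0.0]
force: [-0.7, -0.0, 0.7]
grip_width: 0.0004
finger_force: 0.0
```

Emit:
jog_arm(travel=[[0, 0, 0.08], [0, 0, 0]], rotation=[[0, 0, 0], [0, 0, 0]])

```text
clock: 59.37
position: [0.545, 0.0635, 0.078]
ee_rot: [-2.298, -2.142, 0.0]
force: [1.2, 0.1, 0.2]
grip_width: 0.0002
finger_force: 0.1
```

Emit:
jog_arm(travel=[[0, 0, 0.06], [0, 0, 0]], rotation=[[0, 0, 0], [0, 0, 0]])

```text
clock: 59.53
position: [0.5451, 0.0634, 0.0776]
ee_rot: [2.298, 2.142, 0.001]
force: [-1.0, -0.2, 6.4]
grip_width: 0.0002
finger_force: 2.7
```

Emit:
jog_arm(travel=[[0, 0, 0.06], [0, 0, 0]], rotation=[[0, 0, 0], [0, 0, 0]])

```text
clock: 59.7
position: [0.5452, 0.0634, 0.0773]
ee_rot: [2.298, 2.142, 0.001]
force: [-2.9, -0.4, 13.1]
grip_width: 0.0003
finger_force: 6.7
```

Emit:
jog_arm(travel=[[0, 0, 0.06], [0, 0, 0]], rotation=[[0, 0, 0], [0, 0, 0]])

```text
clock: 59.87
position: [0.5452, 0.0634, 0.0771]
ee_rot: [2.298, 2.141, 0.002]
force: [-4.2, 0.3, 22.9]
grip_width: 0.0001
finger_force: 11.0
```

Emit:
jog_arm(travel=[[0, 0, -1], [0, 0, -1], [0, 0, -1], [0, 0, -1], [0, 0, -1], [-0.5, 0, -0.8], [-1, 0, 0], [-1, 0, 0], [-1, 0, 0], [-1, 0, 0], [-1, 0, 0], [-1, 0, 0]], rotation=[[0, 0, 0], [0, 0, 0], [0, 0, 0], [0, 0, 0], [0, 0, 0], [0, 0, 0], [0, 0, 0], [0, 0, 0], [0, 0, 0], [0, 0, 0], [0, 0, 0], [0, 0, 0]])

```text
clock: 60.87
position: [0.5355, -0.0672, 0.1905]
ee_rot: [-2.298, -2.142, 0.0]
force: [0.3, -0.9, 0.1]
grip_width: 0.0004
finger_force: 0.0
```

Emit:
jog_arm(travel=[[-1, 0, 0], [-1, 0, 0], [-0.5, 0, 0], [-0.4, 0, 0], [0, 0, 0.5], [0, 0, 0.8], [0, 0, 0.8], [0, 0, 0.5], [0, 0, 0.2], [0, 0, 0], [0, 0, 0]], rotation=[[0, 0, 0], [0, 0, 0], [0, 0, 0], [0, 0, 0], [0, 0, 0], [0, 0, 0], [0, 0, 0], [0, 0, 0], [0, 0, 0], [0, 0, 0], [0, 0, 0]])

```text
clock: 61.78
position: [0.5321, -0.1235, 0.1346]
ee_rot: [-2.297, -2.143, -0.0]
force: [-0.2, -0.3, -0.2]
grip_width: 0.0006
finger_force: 0.0
```

```bash
python3 -c "
from ov import *
st()
"
```

```text
t 61.8 row b -0.1183 across a -0.0433 z 0.1346 relyaw 0.001 zaxis [0. 0.] F [-0.2 -0.3 -0.2] w 0.0006 ff 0.0 j7 0.13
```

Emit:
jog_arm(travel=[[0, 0, 0.1], [0, 0, 0.1], [0, 0, 0]], rotation=[[0, 0, 0], [0, 0, 0], [0, 0, 0]])

```text
clock: 62.03
position: [0.532, -0.1241, 0.1308]
ee_rot: [2.298, 2.142, 0.001]
force: [-0.1, 0.4, -0.3]
grip_width: 0.0003
finger_force: 0.0
```

Emit:
jog_arm(travel=[[0, 0, 0.06], [0, 0, 0]], rotation=[[0, 0, 0], [0, 0, 0]])

```text
clock: 62.2
position: [0.5319, -0.1241, 0.1295]
ee_rot: [2.298, 2.142, 0.0]
force: [-0.7, -0.3, -0.1]
grip_width: 0.0004
finger_force: 0.0
```

Emit:
jog_arm(travel=[[0, 0, 0.06], [0, 0, 0]], rotation=[[0, 0, 0], [0, 0, 0]])

```text
clock: 62.37
position: [0.532, -0.1243, 0.1284]
ee_rot: [2.298, 2.142, 0.0]
force: [-0.5, -0.0, 3.4]
grip_width: 0.0005
finger_force: 1.2
```

Emit:
jog_arm(travel=[[0, 0, 0.06], [0, 0, 0]], rotation=[[0, 0, 0], [0, 0, 0]])

```text
clock: 62.53
position: [0.5321, -0.1243, 0.1281]
ee_rot: [2.298, 2.141, 0.001]
force: [-2.3, 1.2, 10.3]
grip_width: 0.0008
finger_force: 5.0
```

Emit:
jog_arm(travel=[[0, 0, -1], [0, 0, -1], [0, 0, -1], [0, 0, -1], [-1, -0.55, -0.6], [-1, -0.55, 0], [-1, -0.55, 0], [-1, -0.55, 0], [-0.95, -0.55, 0], [0, 0, 0], [0, 0, 0], [0, 0, 0]], rotation=[[0, 0, 0], [0, 0, 0], [0, 0, 0], [0, 0, 0], [0, 0, 0], [0, 0, 0], [0, 0, 0], [0, 0, 0], [0, 0, 0], [0, 0, 0], [0, 0, 0], [0, 0, 0]])

```text
clock: 63.53
position: [0.4707, -0.218, 0.2189]
ee_rot: [-2.297, -2.143, -0.002]
force: [0.8, -0.6, 0.2]
grip_width: 0.0005
finger_force: 0.0
```

Emit:
jog_arm(travel=[[0, 0, 1], [0, 0, 1], [0, 0, 1], [0, 0, 1], [0, 0, 0.5], [0, 0, 0], [0, 0, 0]], rotation=[[0, 0, 0], [0, 0, 0], [0, 0, 0], [0, 0, 0], [0, 0, 0], [0, 0, 0], [0, 0, 0]])

```text
clock: 64.12
position: [0.4706, -0.2182, 0.1289]
ee_rot: [-2.296, -2.144, -0.0]
force: [0.2, -0.2, 0.5]
grip_width: 0.0004
finger_force: 0.0
```

```bash
python3 -c "
from ov import *
st()
c=cap('scene');d=cap('top')
cv2.imwrite('pics/o7.png',cv2.cvtColor(np.hstack([cv2.resize(c['img'][220:370,150:350],(400,300)),cv2.resize(d['img'][150:300,250:450],(400,300))]),4))
"
```

```text
t 64.1 row b -0.2170 across a -0.0980 z 0.1289 relyaw 0.001 zaxis [-0.     0.001] F [ 0.2 -0.2  0.5] w 0.0004 ff 0.0 j7 0.31
```

View pics/o7.png

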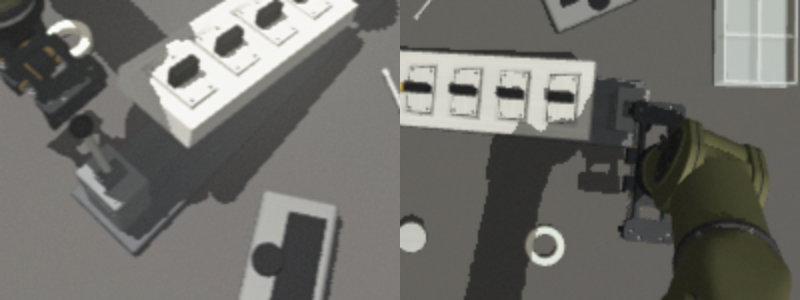

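Emit:
jog_arm(travel=[[0, 0.5, 0], [0, 0.5, 0], [0, 0.5, 0], [0, 0.5, 0], [0, 0.5, 0], [0, 0.5, 0], [0, 0, 0]], rotation=[[0, 0, 0], [0, 0, 0], [0, 0, 0], [0, 0, 0], [0, 0, 0], [0, 0, 0], [0, 0, 0]])

```text
clock: 64.8
position: [0.5327, -0.2233, 0.1304]
ee_rot: [2.294, 2.141, 0.004]
force: [0.5, 0.0, -0.3]
grip_width: 0.0007
finger_force: 0.0
```

Emit:
jog_arm(travel=[[0, 0.5, 0], [0, 0.5, 0], [0, 0.5, 0], [0, 0.4, 0], [0, 0.2, 0], [0, 0, 0]], rotation=[[0, 0, 0], [0, 0, 0], [0, 0, 0], [0, 0, 0], [0, 0, 0], [0, 0, 0]])

```text
clock: 65.3
position: [0.5726, -0.2261, 0.1293]
ee_rot: [2.297, 2.142, 0.001]
force: [-0.0, -0.2, 0.6]
grip_width: 0.0005
finger_force: 0.0
```

Emit:
jog_arm(travel=[[0, 0.2, 0], [0, 0.1, 0], [0, 0, 0]], rotation=[[0, 0, 0], [0, 0, 0], [0, 0, 0]])

```text
clock: 65.55
position: [0.5778, -0.2265, 0.1289]
ee_rot: [-2.298, -2.142, -0.0]
force: [0.4, -0.8, 0.4]
grip_width: 0.0008
finger_force: 0.1
```

```bash
python3 -c "
from ov import *
st()
"
```

```text
t 65.5 row b -0.2179 across a 0.0096 z 0.1289 relyaw 0.000 zaxis [-0.  0.] F [ 0.4 -0.8  0.4] w 0.0008 ff 0.1 j7 0.27
```

Emit:
jog_arm(travel=[[0, 0.1, 0], [0, 0, 0]], rotation=[[0, 0, 0], [0, 0, 0]])

```text
clock: 65.72
position: [0.5798, -0.2267, 0.1289]
ee_rot: [-2.298, -2.142, 0.0]
force: [-0.1, 0.1, -0.7]
grip_width: 0.0005
finger_force: 0.3
```

Emit:
jog_arm(travel=[[0, 0.1, 0], [0, 0, 0]], rotation=[[0, 0, 0], [0, 0, 0]])

```text
clock: 65.88
position: [0.5819, -0.2268, 0.1289]
ee_rot: [-2.298, -2.142, -0.0]
force: [-0.1, 0.4, -0.8]
grip_width: 0.0005
finger_force: 0.3
```

Emit:
jog_arm(travel=[[0, 0.1, 0], [0, 0, 0]], rotation=[[0, 0, 0], [0, 0, 0]])

```text
clock: 66.05
position: [0.583, -0.2269, 0.1288]
ee_rot: [-2.297, -2.141, 0.002]
force: [-2.9, 0.0, 2.0]
grip_width: 0.0003
finger_force: 1.4
```

```bash
python3 -c "
from ov import *
st()
c=cap('scene');d=cap('top')
cv2.imwrite('pics/o8.png',cv2.cvtColor(np.hstack([cv2.resize(c['img'][220:370,150:350],(400,300)),cv2.resize(d['img'][150:300,250:450],(400,300))]),4))
"
```

```text
t 66.0 row b -0.2179 across a 0.0148 z 0.1288 relyaw -0.000 zaxis [-0.002  0.   ] F [-2.9  0.   2. ] w 0.0003 ff 1.4 j7 0.27
```

View pics/o8.png

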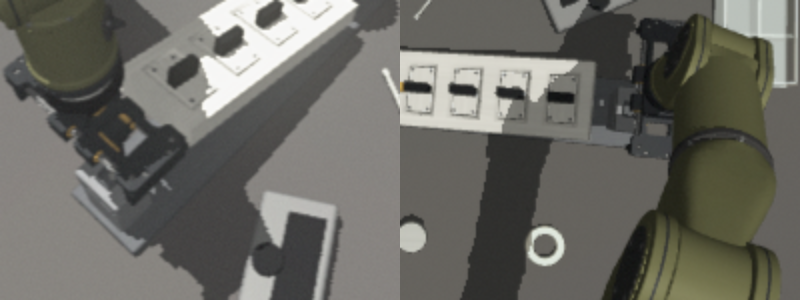

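Emit:
jog_arm(travel=[[0, 0.1, 0], [0, 0.05, 0], [0, 0, 0]], rotation=[[0, 0, 0], [0, 0, 0], [0, 0, 0]])

```text
clock: 66.4
position: [0.5832, -0.227, 0.1287]
ee_rot: [-2.294, -2.138, 0.007]
force: [-9.4, 1.2, 5.1]
grip_width: 0.0001
finger_force: 4.6
```

Emit:
jog_arm(travel=[[0, -0.5, 0], [0, -1, 0], [0, -1, 0], [0, -1, 0], [0, -1, -1], [0, -1, -1], [0, -1, -1], [0, -1, -1], [0, -1, -1], [0, -1, -1], [0, 0, 0], [0, 0, 0]], rotation=[[0, 0, 0], [0, 0, 0], [0, 0, 0], [0, 0, 0], [0, 0, 0], [0, 0, 0], [0, 0, 0], [0, 0, 0], [0, 0, 0], [0, 0, 0], [0, 0, 0], [0, 0, 0]])

```text
clock: 67.4
position: [0.3986, -0.2145, 0.2502]
ee_rot: [2.295, 2.139, 0.004]
force: [0.6, -0.6, 0.4]
grip_width: 0.0005
finger_force: 0.0
```

```bash
python3 -c "
from ov import *
st()
c=cap('scene');d=cap('top')
print(*fitf({'scene':c},['scene'],[CX,CY,YAW,.25],.116,.31,.12,80,40,190))
a=np.array([CX,CY])-.218*np.array([.07,.9976]);X=np.r_[a+.0407*np.array([.9976,-.07]),.161];print('ball expected scene,top',proj(c,X),proj(d,X))
cv2.imwrite('pics/o9.png',cv2.cvtColor(np.hstack([cv2.resize(c['img'][180:380,150:350],(400,400)),cv2.resize(d['img'][120:320,210:410],(400,400))]),4))
"
```

```text
t 67.4 row b -0.2184 across a -0.1701 z 0.2502 relyaw -0.001 zaxis [ 0.005 -0.002] F [ 0.6 -0.6  0.4] w 0.0005 ff 0.0 j7 0.35
[ 0.5848 -0.0088 -0.0751  0.248 ] 0.033
ball expected scene,top [[212.38142819 304.04983078]] [[372.59791013 188.68416375]]
```

View pics/o9.png

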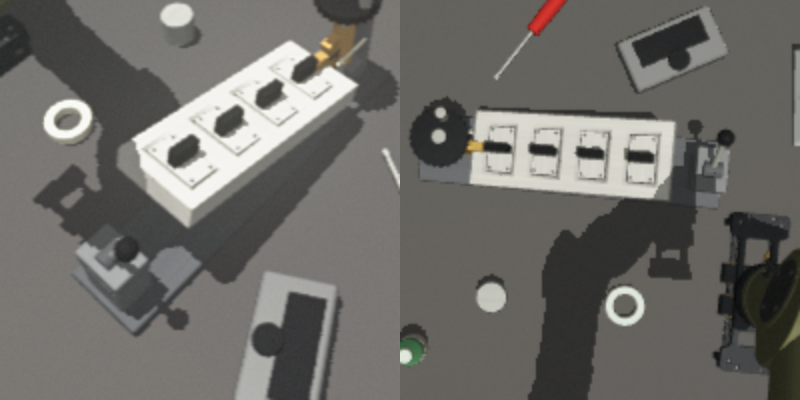

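```bash
python3 -c "
from bench import close_job
print(close_job())"
```

```text
the job is handed in; nothing more can be done
None
```

The job is handed in, with no verdict returned: all four modules are pressed home, the stage is tilted to about 15.1° by fingertip touch (a rougher camera fit read about 14.2°), and the clamp lever is at its stop, locked.

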